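# Mix the sample jars: three turns, tray round, three turns

## Robot

A 6-joint arm with a two-finger parallel gripper is mounted at the origin on the work surface. World frame = base frame: x ahead of the robot, y to its left, z up, the work surface at z = 0. Lengths are in m, angles in degrees, forces in N, time in s.
With the tool pointing down it reaches from about 0.225 to 0.875 m from the base axis. Payload 3.4 kg.
Tool frame: the origin (TCP) lies at the very end of the fingers, on their centre line; the grasp point (between the pads) lies 19 mm behind it; z points along the fingers, y is the direction in which the jaws open and shut (so a half turn about z gives the same grasp; the last joint's range is limited). The gripper opens to 85 mm and grips with 20 to 120 N. Pads are 22 mm wide; open, the fingers measure 114 mm over their backs; the gripper's body (76 mm by 85 mm) begins 54 mm behind the grasp point. The pads swing forward as they close: fully open they stand 13 mm farther back than shut.
Start: joints at [59.645, 15.808, 86.224, -0, 77.962, -6.933], TCP at [0.229, 0.528, 0.231] pointing down, gripper open.
Joint ranges: [-165.64, 165.64], [-43.16, 119.46], [12.63, 154.43], [-67.54, 247.53], [6.08, 155.33], [-154.97, 154.97]. Speed limits (degrees/s): [147.25, 147.25, 180, 180, 180, 180].

## Interface

Orientations are given as [roll, pitch, yaw] about the fixed x, y, z axes, in that order (R = Rz(yaw) Ry(pitch) Rx(roll)).
In Python, from plant import bot gives the robot as it stands. The module is installed in compiled form; this text tells all that it offers.
- The arm moves only by the tool drive_tool, never from a script. Its argument "rows" is a list that holds one entry, the list of rows, each a list of 5 numbers: the shift along the tool's x, y, z each as a share of 30 cm, from -1 to 1, then the turn about the tool's z as a share of 90 degrees, from -1 to 1, then the gripper's target within -1 to 1 (fully open at 1, half-way at 0, shut at -1). A call has 1 to 20 rows; each row is the pose to reach, as a shift and turn from the pose commanded when the call began, along the tool's axes at that moment; what a row does not reach only later rows make up. A row lasts 1/12 s, in which the tool goes at most 41.7 mm and 7.16 degrees, less where a joint would pass 70% of its speed; a pose out of reach is approached as far as the arm can. A call with a number of a shift or a turn outside -1 to 1 is refused whole. A call with a gripper value outside its range is refused whole. The fingers move at their own pace and stop on an object; "grip_force" is the grip in N (left out, the last holds). Time passes only in rows, so rows that repeat a pose let the fingers close. It gives the time, the measured TCP pose, the force and the opening at its end, in the units of the state.
- bot.read_state(): the state, without advancing time (a new reading comes with each control period).
- bot.camera(name): name is "scene" or "top"; returns (picture, depth): 420x560x3 uint8, red, green, blue; 420x560 float32, m along the optical axis (not along the pixel's ray), 0 where there is no reading.
- bot.calibration(name): a dict with "camera_matrix" (3x3 intrinsics, pixels), "rvec" (rotation vector, rad) and "tvec" (3), from world to camera coordinates, as OpenCV has them. Camera axes: x right, y down, z forward; pixel columns grow to the right and rows downward; lengths in m; the calibration is good to about 2 mm. A picture is of the moment at which its call begins. calibration takes no time and is no camera call.
- bot.sign_off(): hands the job in, once; it reports no verdict.
The state is a dict: "time": time; "joints": joint angles; "dq": joint speeds; "joint_efforts": joint torques, N m; "tool_pos": TCP position; "orientation": TCP orientation; "force": force on the tool from outside, world axes, zero at the start; "ft_torque": the same for the moment, N m; "finger_gap": opening from 0.0 (shut) to 1.0 (fully open).
Only numpy, scipy, OpenCV 4.12 (cv2) and the standard library are available. Lean on these libraries where they do the work, as an engineer would, in place of code of your own. Each camera call takes 0.05 s, during which the arm holds its last target. There are 200 camera calls.

## Task

Put every sample jar upright into its own pocket of the tray and seat the tray in the nest of the hand mixer with its label plate against the tall stop bar, then turn the crank exactly three full turns clockwise (seen from above), back to its home pin, and let go. Lift the tray, turn it half round so that its plain side meets the bar, seat it again and give exactly three more full clockwise turns. Finally set the tray, with all jars upright in their pockets, in the middle of the black rubber mat, and leave everything else on the bench where it is.

Things in the scene. Friction and masses are not known exactly. Their poses are not given: they have to be found in the camera images.
- mixer: hand-cranked platform mixer, fixed: grey housing 170 (x) x 440 (y) x 42 mm high; origin at the centre of its underside, +x away from the robot. The platter's vertical axis is at y = +120 mm in this frame, the crank's at y = -120 mm. A steel pin (12 mm high) on the housing, 75 mm from the crank axis towards -x, marks the crank's home.
- platter: aluminium platter, geared to turn twice per three crank turns, same way; origin on its axis, 48 mm up. Nest on it 138 (x) x 152 (y) mm inside, its centre 20 mm off the axis to platter -x. Rims 8 mm high on three sides; on the outer -x side a steel stop bar 18 mm high (above the nest floor). At home and after each 3 turns its axes agree with the mixer's. Sweeps 125 mm radius.
- nest (a point): centre of the nest's floor on the platter, 60 mm above the bench; axes as the platter's (z up)
- crank (a joint): crank angle in rad, growing clockwise seen from above, 6.283 per full turn, no stops; 0 = crank arm points at the home pin (to mixer -x). It starts at about 0 and counts on, so it reads 18.85 after three turns and 37.70 after six. About 3 N at the knob turns it; it stays where it is left. Turned evenly at 3 s or more a turn the jars stand still; jerks may tip them.
- crank_axis (a point): point on the crank's vertical axis at the height of the middle of its knob, 132 mm above the bench; below it a fixed round post, 52 mm across, rises to 100 mm
- crank_grip (a point): middle of the crank's upright black knob, a cylinder 24 mm in diameter and 40 mm high that spins freely on its pin, 50 mm from the crank axis; its foot 112 mm and its top 152 mm above the bench, the crank arm just below it (top 110 mm above the bench)
- tray: loose grey tray 128 (x) x 142 (y) mm, walls 24 mm high, 300 g; origin: centre of its underside. Upright handle in the middle, 24 (x) x 14 (y) mm, to 105 mm above the underside. Four pockets 54 (x) x 47 (y) mm, 19 mm deep, two each side of the handle. White label plate, 42 mm high, on the -x side. Fits the nest with 5 mm to spare all round: label to the bar when tray x and nest x agree.
- label (a point): middle of the tray's label plate, 62 mm from the tray's centre towards tray -x, 31 mm above the underside
- pocket0 (a point): centre of a tray pocket's floor, 5 mm above the tray's underside, at tray x, y = -33, 43.5 mm
- pocket1 (a point): centre of a tray pocket's floor, 5 mm above the tray's underside, at tray x, y = -33, -43.5 mm
- pocket2 (a point): centre of a tray pocket's floor, 5 mm above the tray's underside, at tray x, y = 33, 43.5 mm
- pocket3 (a point): centre of a tray pocket's floor, 5 mm above the tray's underside, at tray x, y = 33, -43.5 mm
- jar0: brown glass sample jar with a white cap, upright, 40 mm in diameter, 45 mm high, about 60 g, heavy at the foot; origin at the centre of its underside; two to four such jars are present (absent ones read None)
- jar1: brown glass sample jar with a white cap, upright, 40 mm in diameter, 45 mm high, about 60 g, heavy at the foot; origin at the centre of its underside; two to four such jars are present (absent ones read None)
- jar2: brown glass sample jar with a white cap, upright, 40 mm in diameter, 45 mm high, about 60 g, heavy at the foot; origin at the centre of its underside; two to four such jars are present (absent ones read None)
- jar3: brown glass sample jar with a white cap, upright, 40 mm in diameter, 45 mm high, about 60 g, heavy at the foot; origin at the centre of its underside; two to four such jars are present (absent ones read None)
- mat: black rubber mat, fixed, 210 x 210 x 4 mm; origin at the centre of its underside
- pot: bystander: squat pot, 52 mm wide, 34 mm high
- beaker: bystander: clear beaker, 54 mm wide, 60 mm high
- marker: bystander: black marker pen lying down, 130 mm long
- pipette: bystander: pipette lying down, 240 mm long, 30 mm thick

How it is judged:
By the outcome, as a careful person would: the job done as asked, in the order asked, and still so for the second after the job is handed in, with the robot touching nothing.
Of jar0, jar1, jar2, jar3 only 2 to 4 are there at a start; the rules pass over those that are not, and their reading is None.
At some moment in a run one of jar0, jar1, jar2, jar3 may be knocked a few centimetres aside while the robot is not near it.
Once in a run the grip may slacken for a moment while it holds something.
It also fails if it takes over 210 s, if anything falls off the work surface, if the arm or the gripper's body presses on something with over 40 N, if the wrist force passes 120 N, or if a joint passes its speed limit or range.

## Working session

There is one attempt and no reset: what is moved stays moved. The work goes in short steps, Python scripts to look and compute and a tool call to move; the robot and the scene stay as the last step left them, time stands still between calls to the robot, and variables do not carry over. Pictures are saved under pics/ and viewed, about 12 in all and at most 16, crops included, and the job is handed in when it is done.

Besides the shell and the picture viewer there is one more tool, called after "Call:" as name([rows], argument=value, ...), one row to a line, values as JSON. drive_tool: Moves the arm, as the interface text tells. Its arguments: {"type":"object","properties":{"rows":{"type":"array"},"grip_force":{"type":"number"}},"required":["rows"]}

```bash
mkdir -p pics; cat > h.py <<'E'
import numpy as np, cv2
from plant import bot
def cal(n):
    c=bot.calibration(n); K=np.array(c["camera_matrix"]); R=cv2.Rodrigues(np.array(c["rvec"],float))[0]; t=np.array(c["tvec"],float).ravel()
    return K,R,t
def ray(n,u,v,z):
    K,R,t=cal(n); d=R.T@np.linalg.inv(K)@np.array([u,v,1.]); o=-R.T@t
    return o+d*(z-o[2])/d[2]
def cloud(n,depth):
    K,R,t=cal(n); h,w=depth.shape; u,v=np.meshgrid(np.arange(w),np.arange(h))
    p=np.stack([(u-K[0,2])/K[0,0]*depth,(v-K[1,2])/K[1,1]*depth,depth],-1)
    return (p-t)@R
def proj(n,p):
    K,R,t=cal(n); q=K@(R@np.array(p,float)+t); return q[:2]/q[2]
def snap(n,name=None):
    im,d=bot.camera(n)
    if name: cv2.imwrite(f"pics/{name}.png",cv2.cvtColor(im,cv2.COLOR_RGB2BGR))
    return im,d
E
python3 - <<'E'
from h import *
for n in("top","scene"):
    im,d=snap(n,n+"0"); np.savez(n+"0.npz",im=im,d=d)
    K,R,t=cal(n); print(n,K.round(1).tolist(),(-R.T@t).round(3),R.round(2).tolist())
print(bot.read_state())
E
```

```text
top [[467.0, 0.0, 280.7], [0.0, 467.0, 208.8], [0.0, 0.0, 1.0]] [0.266 0.01  1.293] [[0.1, -0.99, -0.0], [-0.97, -0.1, -0.22], [0.22, 0.02, -0.98]]
scene [[531.8, 0.0, 280.4], [0.0, 531.8, 199.6], [0.0, 0.0, 1.0]] [1.268 0.644 0.837] [[-0.67, 0.74, 0.02], [0.44, 0.42, -0.79], [-0.59, -0.53, -0.61]]
{'time': 0.1, 'joints': array([ 5.96439551e+01,  1.58439764e+01,  8.62867320e+01, -3.28862900e-04,
        7.79623939e+01, -6.93361930e+00]), 'dq': array([-0.00740229, -0.1465105 , -0.29631774, -0.0643632 ,  0.02855152,
       -0.02400649]), 'joint_efforts': array([ 9.41254984e-04, -4.17699766e+01, -2.46407264e+01, -2.33681512e-04,
        5.73613273e-03, -2.38026848e-05]), 'tool_pos': array([0.22834624, 0.5272123 , 0.23053502]), 'orientation': array([-1.79907540e+02, -1.09200735e-02,  1.56577634e+02]), 'force': array([ 0.21375511,  0.18010349, -0.3127924 ]), 'ft_torque': array([ 0.00271199,  0.01902421, -0.00259229]), 'finger_gap': 0.9969571420190645}
```

View pics/top0.png

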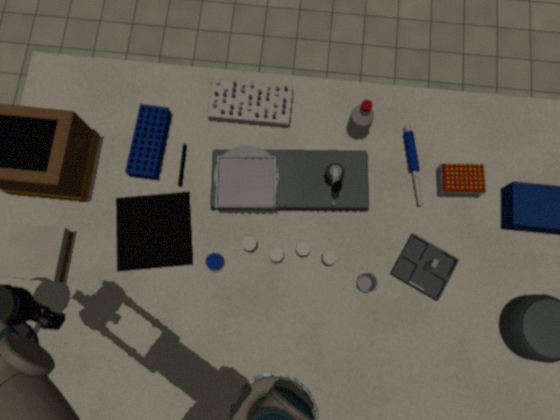

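View pics/scene0.png

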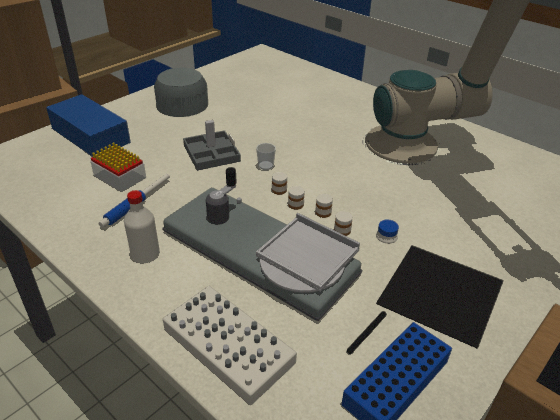

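The top view shows four white-capped jars at about (250,244), (277,255), (303,249) and (329,258). The tray is at (424,266), rotated, the mixer at (290,180) with its knob at (336,185), the mat at (154,231), the pot at (215,261) and the beaker at (366,283). Next I'll measure them.

```bash
python3 - <<'E'
from h import *
z=np.load("top0.npz"); im,d=z["im"],z["d"]; P=cloud("top",d); s=np.load("scene0.npz"); PS=cloud("scene",s["d"])
def box(P,im,x0,x1,y0,y1,z0,z1): 
    return (P[...,0]>x0)&(P[...,0]<x1)&(P[...,1]>y0)&(P[...,1]<y1)&(P[...,2]>z0)&(P[...,2]<z1)
print("table z",np.median(P[230:240,400:410,2]) if 0 else P[320,350].round(3),P[60,100].round(3))
# jars: blobs by height, top cam
def blobs(m,P,name):
    n,l,st,c=cv2.connectedComponentsWithStats(m.astype(np.uint8))
    for i in range(1,n):
        if st[i,4]>25:
            q=P[l==i]; (cx,cy),_,_=cv2.minAreaRect(q[:,:2].astype(np.float32)*1000)
            print(name,st[i,4],c[i].round(1),"med",np.median(q,0).round(4),"rect",round(cx,1),round(cy,1),"zmax",np.percentile(q[:,2],95).round(3))
u0=ray("top",329,258,.045);print(u0)
blobs(box(P,im,.15,.42,-.2,.25,.035,.06),P,"jar/top")
blobs(box(PS,im,.15,.42,-.2,.25,.035,.06),PS,"jar/scn")
# tray
for nm,Q in(("top",P),("scn",PS)):
    m=box(Q,0,.1,.5,-.6,-.22,.012,.05); n,l,st,c=cv2.connectedComponentsWithStats(m.astype(np.uint8))
    i=1+np.argmax(st[1:,4]); q=Q[l==i]; print(nm,"tray rect",cv2.minAreaRect(q[:,:2].astype(np.float32)*1000),len(q))
    m=box(Q,0,.1,.5,-.6,-.22,.08,.12); q=Q[m]; print(" handle",cv2.minAreaRect(q[:,:2].astype(np.float32)*1000),len(q),np.median(q,0))
    m=box(Q,0,.1,.5,-.6,-.22,.034,.048); q=Q[m]; print(" label",cv2.minAreaRect(q[:,:2].astype(np.float32)*1000),len(q))
    m=box(Q,0,.3,.7,-.3,.3,.032,.052); q=Q[m]; print(" housing",cv2.minAreaRect(q[:,:2].astype(np.float32)*1000),len(q))
    m=box(Q,0,.3,.7,-.3,.0,.142,.162); q=Q[m]; print(" knob",cv2.minAreaRect(q[:,:2].astype(np.float32)*1000),len(q),np.median(q,0))
    m=box(Q,0,.3,.7,.0,.3,.055,.085); q=Q[m]; print(" nest",cv2.minAreaRect(q[:,:2].astype(np.float32)*1000),len(q))
    for a,b in((.056,.063),(.065,.070),(.074,.082)):
        q=Q[box(Q,0,.3,.7,.0,.3,a,b)]; print("  nest",a,cv2.minAreaRect(q[:,:2].astype(np.float32)*1000) if len(q) else 0,len(q))
# mat dark
g=im.max(2); m=np.zeros_like(g); m[180:280,105:205]=(g[180:280,105:205]<45); n,l,st,c=cv2.connectedComponentsWithStats(m)
i=1+np.argmax(st[1:,4]); v,u=np.where(l==i); r=cv2.minAreaRect(np.stack([u,v],1).astype(np.float32)); 
print("mat",r,ray("top",*r[0],.004), [ray("top",*p,.004).round(3) for p in cv2.boxPoints(r)])
E
python3 - <<'E'
import cv2
a=cv2.imread('pics/scene0.png')[110:260,150:370]; b=cv2.imread('pics/top0.png')[140:310,200:470]
cv2.imwrite('pics/c1.png',cv2.resize(a,None,fx=3.4,fy=3.4,interpolation=2)[:, :800]); cv2.imwrite('pics/c2.png',cv2.resize(b,None,fx=2.9,fy=2.9,interpolation=2))
E
```

```text
table z [ 0.268 -0.178 -0.003] [0.96  0.634 0.004]
[ 0.42348281 -0.10363734  0.045     ]
jar/top 82 [275.3 257. ] med [0.4124 0.0397 0.0453] rect 410.7 38.9 zmax 0.049
jar/top 32 [216.3 262.2] med [0.3833 0.1968 0.0363] rect 380.5 196.5 zmax 0.039
jar/top 42 [328.7 261.1] med [ 0.4156 -0.1041  0.0449] rect 414.5 -104.0 zmax 0.048
jar/scn 93 [268.6 156. ] med [ 0.3827 -0.189   0.0475] rect 373.6 -190.6 zmax 0.059
jar/scn 61 [327.1 197.3] med [0.413  0.0379 0.0462] rect 409.8 38.0 zmax 0.049
jar/scn 124 [388.6 225.4] med [0.3881 0.2033 0.0361] rect 387.9 204.4 zmax 0.038
top tray rect ((431.19512939453125, -366.154296875), (144.68785095214844, 129.88739013671875), 65.01032257080078) 1179
 handle ((370.03399658203125, -498.3206787109375), (304.5917663574219, 84.63274383544922), 53.880409240722656) 479 [ 0.3070106  -0.58887567  0.09447875]
 label ((357.5513610839844, -423.2237854003906), (406.4609375, 125.24910736083984), 73.1031265258789) 197
 housing ((523.9537963867188, 9.51800537109375), (480.3282470703125, 351.9946594238281), 89.96814727783203) 5272
 knob ((598.6089477539062, -99.54
[... 1263 characters left out ...]
75143432617188), (175.00827026367188, 172.60740661621094), 5.025409698486328) 4678
  nest 0.056 ((617.6268920898438, 144.3485107421875), (171.58468627929688, 169.80628967285156), 4.838308811187744) 2954
  nest 0.065 ((608.3306274414062, 138.82391357421875), (151.14169311523438, 166.0669708251953), 5.472329139709473) 579
  nest 0.074 ((536.2374877929688, 131.8296356201172), (13.789630889892578, 164.1324005126953), 5.025410175323486) 235
mat ((153.00387573242188, 231.0437774658203), (71.80924987792969, 76.58480834960938), 84.95755004882812) [0.45417389 0.38854614 0.004     ] [array([0.535, 0.52 , 0.004]), array([0.576, 0.307, 0.004]), array([0.376, 0.261, 0.004]), array([0.337, 0.467, 0.004])]
```

View pics/c2.png

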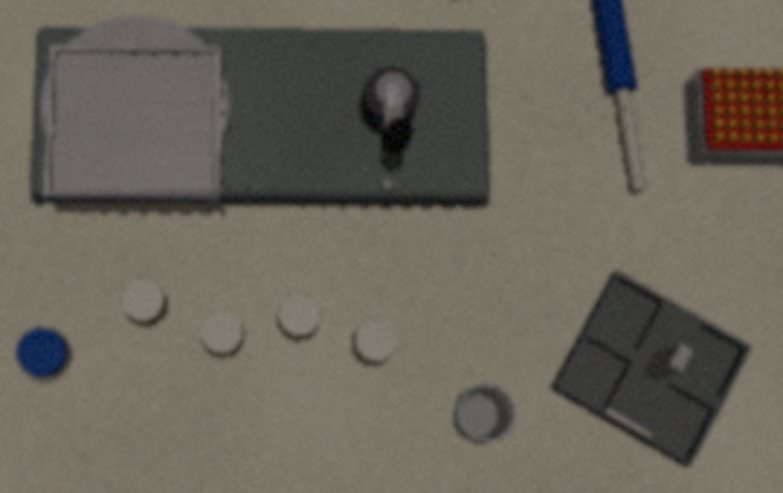

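In the crop, the tray's label plate is at (630,422), which points to world -x and slightly -y. The handle top is at (682,355) and the home pin at (388,183). Next I'll compute cap centres, label, handle and housing more precisely.

```bash
python3 - <<'E'
from h import *
z=np.load("top0.npz"); im,d=z["im"],z["d"]; P=cloud("top",d); s=np.load("scene0.npz"); PS=cloud("scene",s["d"])
# caps: neutral bright in ROI top
for n,I,roi in(("top",im,(235,232,345,270)),("scene",s["im"],(265,165,360,235))):
    x0,y0,x1,y1=roi; c=cv2.GaussianBlur(I,(3,3),0)[y0:y1,x0:x1].astype(int)
    sat=c.max(2)-c.min(2); print(n,"sat/val bg",np.median(sat),np.median(c.max(2)))
    m=((sat<18)&(c.max(2)>100) if n=="top" else (sat<22)&(c.max(2)>110)).astype(np.uint8)
    k,l,st,ce=cv2.connectedComponentsWithStats(m)
    for i in range(1,k):
        if st[i,4]>40: print(st[i],(ce[i]+[x0,y0]).round(1),ray(n,ce[i][0]+x0,ce[i][1]+y0,.045).round(4))
    if n=="top": print(I[244,250],I[258,329],I[250,265])
L=ray("top",417.2,285.5,.042);H=ray("top",435,262.4,.105);print("label",L,"handle",H)
for nm,Q,I in(("top",P,im),("scn",PS,s["im"])):
    b=(Q[...,0]>.4)&(Q[...,0]<.75)&(Q[...,1]>-.26)&(Q[...,1]<.3)&(Q[...,2]>.03)&(Q[...,2]<.2)
    n,l,st,c=cv2.connectedComponentsWithStats(b.astype(np.uint8)); i=1+np.argmax(st[1:,4]); q=Q[l==i]; print("mixer",cv2.minAreaRect(q[:,:2].astype(np.float32)*1000),len(q))
    b=(Q[...,0]>.35)&(Q[...,0]<.52)&(Q[...,1]>-.45)&(Q[...,1]<-.28)&(Q[...,2]>.07)&(Q[...,2]<.13); q=Q[b]; print("handle",len(q),np.median(q,0).round(4),q.min(0).round(3),q.max(0).round(3))
E
```

```text
top sat/val bg 20.0 124.0
[  8   3  14  16 125] [248.9 243.1] [0.4417 0.1143 0.045 ]
[ 61  10  15  14 134] [302.7 248.4] [ 0.4421 -0.0314  0.045 ]
[ 34  16  16  13 118] [276.9 254.4] [0.4189 0.036  0.045 ]
[ 88  17  14  17 135] [329.2 257.1] [ 0.426  -0.1039  0.045 ]
[134 126 117] [132 126 114] [126 119 105]
scene sat/val bg 29.0 181.0
[  0  48  61  22 454] [295.9 228.1] [0.5528 0.0591 0.045 ]
[31 48 46 22 96] [317.7 222.8] [0.5037 0.0834 0.045 ]
label [ 0.37479109 -0.34187766  0.042     ] handle [ 0.43198785 -0.36697211  0.105     ]
mixer ((634.7472534179688, 23.792877197265625), (185.55564880371094, 440.40863037109375), 5.282863616943359) 9311
handle 87 [ 0.4301 -0.3623  0.102 ] [ 0.419 -0.376  0.072] [ 0.444 -0.354  0.11 ]
mixer ((634.5390625, 21.160293579101562), (190.2483367919922, 441.1994934082031), 5.025409698486328) 12167
handle 121 [ 0.4354 -0.3647  0.0914] [ 0.421 -0.383  0.07 ] [ 0.448 -0.356  0.11 ]
```

```bash
cat > plan.py <<'E'
# usage: plan.go([(x,y,z,theta_jaw_deg or None),...]) -> shares from the present pose (call start)
from h import *
from scipy.spatial.transform import Rotation as Ro
def go(wps,pose=None):
    s=bot.read_state(); p=np.array(s["tool_pos"]); R=Ro.from_euler("xyz",s["orientation"],degrees=True).as_matrix()
    th=s["orientation"][2]-90
    if pose: p=np.array(pose[:3]); th=pose[3]; R=Ro.from_euler("xyz",[180,0,th+90],degrees=True).as_matrix()
    print("t",round(s["time"],2),"at",p.round(4),"th",round((th+180)%360-180,2),"gap",round(s["finger_gap"],3),"F",np.round(s["force"],1))
    for w in wps:
        d=R.T@(np.array(w[:3])-p)/.3; turn=0 if w[3] is None else -((w[3]-th+180)%360-180)/90
        print(" ",w,"->",d.round(3),"turn",round(turn,3))
T0=np.array([.4315,-.3665]); 
def tray(x,y,c=T0,yaw=-25):
    a=np.deg2rad(yaw); return c+np.array([x*np.cos(a)-y*np.sin(a),x*np.sin(a)+y*np.cos(a)])
E
python3 - <<'E'
from plan import *
for n,q in(("p0",(-.037,.046)),("p1",(-.037,-.046)),("p2",(.037,.046)),("p3",(.037,-.046))): print(n,tray(*q).round(4))
go([(.33,.30,.16,-5),(.426,-.1039,.12,-5)])
go([(.426,-.1039,.12,-5),(.426,-.1039,.019,-5)],(.33,.18,.16,-5))
E
```

```text
p0 [ 0.4174 -0.3092]
p1 [ 0.3785 -0.3926]
p2 [ 0.4845 -0.3404]
p3 [ 0.4456 -0.4238]
t 0.1 at [0.2283 0.5272 0.2305] th 66.58 gap 0.997 F [ 0.2  0.2 -0.3]
  (0.33, 0.3, 0.16, -5) -> [-0.612 -0.56   0.236] turn 0.795
  (0.426, -0.1039, 0.12, -5) -> [-1.441 -1.668  0.371] turn 0.795
t 0.1 at [0.33 0.18 0.16] th -5 gap 0.997 F [ 0.2  0.2 -0.3]
  (0.426, -0.1039, 0.12, -5) -> [-0.915  0.401  0.133] turn 0.0
  (0.426, -0.1039, 0.019, -5) -> [-0.915  0.401  0.47 ] turn 0.0
```

Call:
drive_tool([
  [[-0.612, -0.56, 0.236, 0.795, 1], [-0.612, -0.56, 0.236, 0.795, 1], [-0.612, -0.56, 0.236, 0.795, 1], [-0.612, -0.56, 0.236, 0.795, 1], [-0.612, -0.56, 0.236, 0.795, 1], [-0.612, -0.56, 0.236, 0.795, 1], [-0.612, -0.56, 0.236, 0.795, 1], [-0.612, -0.56, 0.236, 0.795, 1], [-0.612, -0.56, 0.236, 0.795, 1], [-0.612, -0.56, 0.236, 0.795, 1], [-0.612, -0.56, 0.236, 0.795, 1], [-0.612, -0.56, 0.236, 0.795, 1]],
], grip_force=40)

```text
time: 1.1
tool_pos: [0.3301, 0.3003, 0.1603]
orientation: [-180.0, 0.0, 85.2]
force: [-0.8, -0.3, -0.2]
finger_gap: 1.0
```

```bash
python3 - <<'E'
from plan import *
go([(.4,.02,.14,-5)])
E
```

```text
t 1.1 at [0.3301 0.3003 0.1603] th -4.8 gap 1.0 F [-0.8 -0.3 -0.2]
  (0.4, 0.02, 0.14, -5) -> [-0.912  0.31   0.068] turn 0.002
```

Call:
drive_tool([
  [[-0.912, 0.31, 0.068, 0, 1], [-0.912, 0.31, 0.068, 0, 1], [-0.912, 0.31, 0.068, 0, 1], [-0.912, 0.31, 0.068, 0, 1], [-0.912, 0.31, 0.068, 0, 1], [-0.912, 0.31, 0.068, 0, 1], [-0.912, 0.31, 0.068, 0, 1], [-0.912, 0.31, 0.068, 0, 1]],
])

```text
time: 1.77
tool_pos: [0.4015, 0.0135, 0.1401]
orientation: [179.9, 0.2, 84.8]
force: [0.2, -0.1, -0.4]
finger_gap: 1.0
```

```bash
cat > caps.py <<'E'
from plan import *
def caps(roi=(225,225,345,290)):
    im,d=snap("top"); x0,y0,x1,y1=roi; c=cv2.GaussianBlur(im,(3,3),0)[y0:y1,x0:x1].astype(int)
    m=((c.max(2)-c.min(2)<18)&(c.max(2)>100)).astype(np.uint8); k,l,st,ce=cv2.connectedComponentsWithStats(m)
    for i in range(1,k):
        if st[i,4]>40: print(st[i,2:],(ce[i]+[x0,y0]).round(1),ray("top",ce[i][0]+x0,ce[i][1]+y0,.045).round(4))
    return im,d
E
python3 - <<'E'
from caps import *
im,d=caps(); cv2.imwrite("pics/t1.png",cv2.resize(im[150:310,180:480][:,:,::-1],None,fx=2.6,fy=2.6))
go([(.426,-.104,.12,-5),(.426,-.104,.019,-5)])
E
```

```text
[11 14 64] [326.9 258.2] [ 0.4225 -0.0981  0.045 ]
t 1.82 at [0.4003 0.0166 0.14  ] th -5.21 gap 1.008 F [-0.6  0.1 -1.2]
  (0.426, -0.104, 0.12, -5) -> [-0.393  0.122  0.067] turn -0.002
  (0.426, -0.104, 0.019, -5) -> [-0.392  0.122  0.404] turn -0.002
```

View pics/t1.png

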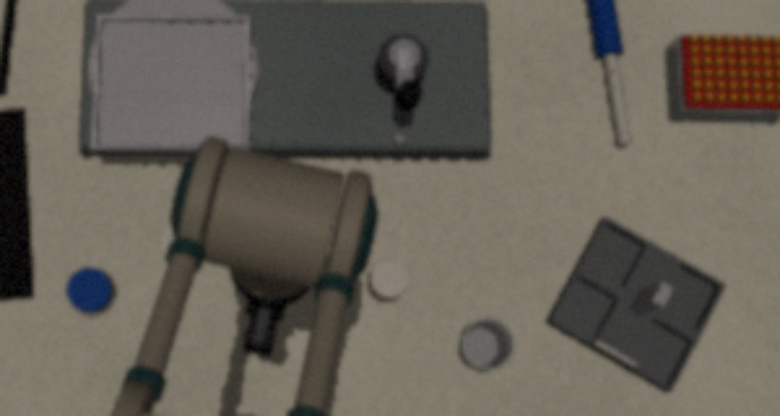

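The wrist hides three jars, and the fourth at (387,280) is still in place. Next I grasp it.

Call:
drive_tool([
  [[-0.402, 0.125, 0.067, 0, 1], [-0.402, 0.125, 0.067, 0, 1], [-0.402, 0.125, 0.067, 0, 1], [-0.402, 0.125, 0.067, 0, 1], [-0.402, 0.125, 0.2, 0, 1], [-0.402, 0.125, 0.3, 0, 1], [-0.402, 0.125, 0.4, 0, 1], [-0.402, 0.125, 0.403, 0, 1], [-0.402, 0.125, 0.403, 0, 1], [-0.402, 0.125, 0.403, 0, -1], [-0.402, 0.125, 0.403, 0, -1], [-0.402, 0.125, 0.403, 0, -1], [-0.402, 0.125, 0.403, 0, -1], [-0.402, 0.125, 0.403, 0, -1], [-0.402, 0.125, 0.403, 0, -1], [-0.402, 0.125, 0.403, 0, -1]],
])

```text
time: 3.15
tool_pos: [0.4273, -0.1037, 0.0208]
orientation: [179.8, 0.0, 85.0]
force: [-0.6, 1.8, 7.3]
finger_gap: 0.451
```

```bash
python3 - <<'E'
from caps import *
im,d=snap("scene"); cv2.imwrite("pics/s1.png",cv2.resize(im[90:270,150:370][:,:,::-1],None,fx=3,fy=3))
print(bot.read_state()["finger_gap"])
go([(.426,-.104,.17,-5),(.44,-.25,.17,-5)])
go([tuple(tray(.037,-.046))+(.17,-5)],(.43,-.2,.17,-5))
E
```

```text
0.4507720717940157
t 3.2 at [ 0.4273 -0.1037  0.0208] th -4.98 gap 0.451 F [-0.5  0.7  6.7]
  (0.426, -0.104, 0.17, -5) -> [-0.002 -0.003 -0.497] turn 0.0
  (0.44, -0.25, 0.17, -5) -> [-0.482  0.086 -0.497] turn 0.0
t 3.2 at [ 0.43 -0.2   0.17] th -5 gap 0.451 F [-0.5  0.7  6.7]
  (np.float64(0.4455929480802839), np.float64(-0.4238270338880918), 0.17, -5) -> [-0.739  0.117  0.   ] turn 0.0
```

View pics/s1.png

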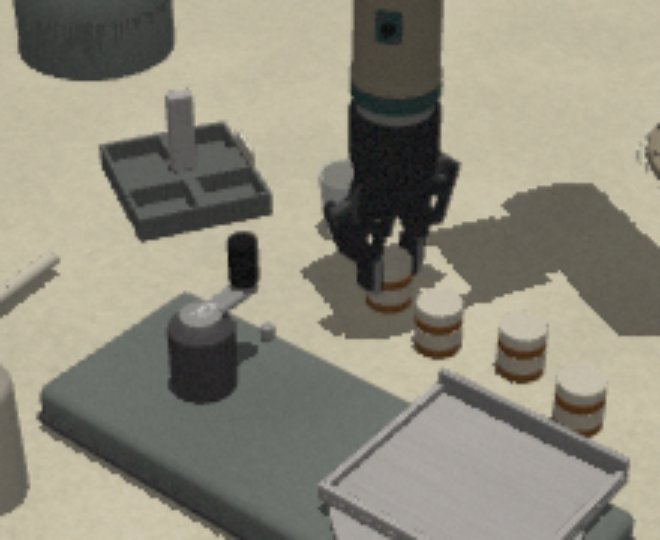

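Call:
drive_tool([
  [[0, 0, -0.08, 0, -1], [0, 0, -0.2, 0, -1], [0, 0, -0.32, 0, -1], [0, 0, -0.44, 0, -1], [-0.05, 0.01, -0.5, 0, -1], [-0.15, 0.03, -0.5, 0, -1], [-0.25, 0.05, -0.5, 0, -1], [-0.35, 0.065, -0.5, 0, -1], [-0.45, 0.08, -0.5, 0, -1], [-0.55, 0.095, -0.5, 0, -1], [-0.65, 0.105, -0.5, 0, -1], [-0.75, 0.115, -0.5, 0, -1], [-0.85, 0.12, -0.5, 0, -1], [-0.95, 0.125, -0.5, 0, -1], [-1, 0.13, -0.5, 0, -1], [-1, 0.13, -0.5, 0, -1], [-1, 0.13, -0.5, 0, -1]],
])

```text
time: 4.62
tool_pos: [0.4387, -0.4054, 0.1692]
orientation: [-180.0, -0.1, 85.0]
force: [0.3, 0.9, -0.8]
finger_gap: 0.454
```

```bash
python3 - <<'E'
from caps import *
im,d=snap("top"); 
go([tuple(tray(.037,-.046).round(4))+(.17,-5),tuple(tray(.037,-.046).round(4))+(.028,-5)])
g=cv2.cvtColor(im,cv2.COLOR_RGB2GRAY)
E
```

```text
t 4.67 at [ 0.4387 -0.4044  0.1692] th -4.99 gap 0.457 F [ 0.4 -0.1 -0.5]
  (np.float64(0.4456), np.float64(-0.4238), 0.17, -5) -> [-0.062  0.029 -0.003] turn 0.0
  (np.float64(0.4456), np.float64(-0.4238), 0.028, -5) -> [-0.063  0.029  0.47 ] turn 0.0
```

Call:
drive_tool([
  [[-0.063, 0.029, 0, 0, -1], [-0.063, 0.029, 0.1, 0, -1], [-0.063, 0.029, 0.2, 0, -1], [-0.063, 0.029, 0.3, 0, -1], [-0.063, 0.029, 0.38, 0, -1], [-0.063, 0.029, 0.43, 0, -1], [-0.063, 0.029, 0.455, 0, -1], [-0.063, 0.029, 0.47, 0, -1], [-0.063, 0.029, 0.47, 0, -1], [-0.063, 0.029, 0.47, 0, -1], [-0.063, 0.029, 0.47, 0, 0.2], [-0.063, 0.029, 0.47, 0, 0.2], [-0.063, 0.029, 0.47, 0, 0.2], [-0.063, 0.029, 0.47, 0, 0.2]],
])

```text
time: 5.83
tool_pos: [0.4463, -0.4259, 0.0289]
orientation: [179.9, 0.1, 85.0]
force: [0.4, 0.4, 0.2]
finger_gap: 0.597
```

```bash
python3 - <<'E'
from caps import *
im,d=snap("scene"); cv2.imwrite("pics/s2.png",cv2.resize(im[90:220,160:360][:,:,::-1],None,fx=4,fy=4))
go([])
E
```

```text
t 5.88 at [ 0.4462 -0.4257  0.0287] th -4.98 gap 0.596 F [-0.6  0.1  0.4]
```

View pics/s2.png

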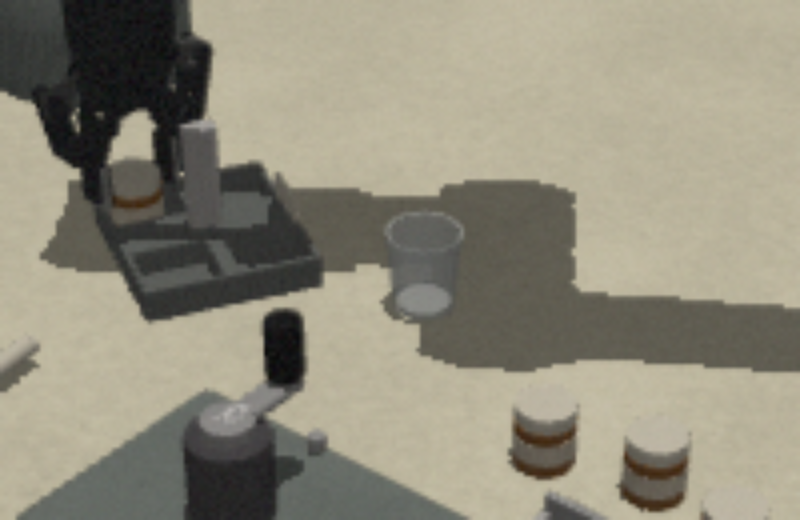

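The first jar stands upright in its pocket at (137,190), and the tray has not moved. Now up and on to the next jar.

Call:
drive_tool([
  [[0, 0, -0.1, 0, 0.2], [0, 0, -0.22, 0, 0.4], [0, 0, -0.35, 0, 1], [0.1, 0, -0.42, 0, 1], [0.23, 0, -0.42, 0, 1], [0.36, 0, -0.42, 0, 1], [0.5, 0, -0.42, 0, 1], [0.62, 0, -0.42, 0, 1], [0.75, 0, -0.42, 0, 1], [0.88, 0, -0.42, 0, 1], [1, 0, -0.42, 0, 1], [1, 0, -0.42, 0, 1], [1, 0, -0.42, 0, 1]],
])

```text
time: 6.97
tool_pos: [0.472, -0.1248, 0.1545]
orientation: [180.0, 0.0, 85.2]
force: [-0.6, -0.8, -0.8]
finger_gap: 1.0
```

```bash
python3 - <<'E'
from caps import *
im,d=caps()
go([(.4421,-.0314,.1,-5),(.4421,-.0314,.019,-5)])
E
```

```text
t 7.02 at [ 0.4722 -0.1262  0.1545] th -4.86 gap 1.001 F [ 0.7 -0.4 -0.4]
  (0.4421, -0.0314, 0.1, -5) -> [ 0.307 -0.127  0.181] turn 0.002
  (0.4421, -0.0314, 0.019, -5) -> [ 0.307 -0.127  0.451] turn 0.002
```

```bash
python3 - <<'E'
from caps import *
im,d=snap("top"); cv2.imwrite("pics/t2.png",cv2.resize(im[200:310,180:400][:,:,::-1],None,fx=3.5,fy=3.5))
E
```

```text
(no output)
```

View pics/t2.png

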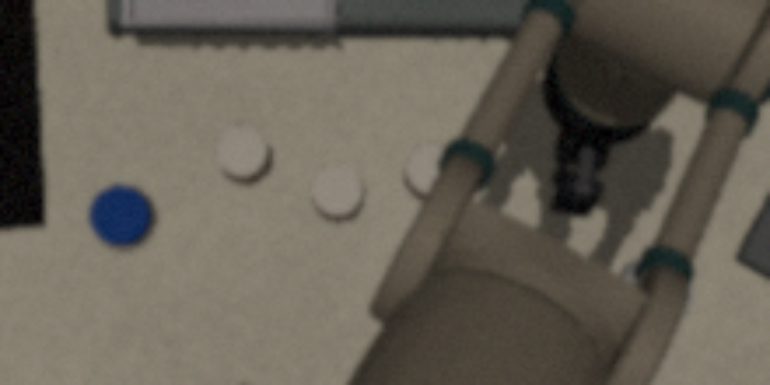

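The jars at crop (243,152), (337,190) and ~(430,170) have not moved. The cap mask failed because of the lighting, so I judged this by eye. Next I grasp the third.

Call:
drive_tool([
  [[0.1, -0.04, 0, 0, 1], [0.2, -0.08, 0.06, 0, 1], [0.307, -0.127, 0.12, 0, 1], [0.307, -0.127, 0.18, 0, 1], [0.307, -0.127, 0.24, 0, 1], [0.307, -0.127, 0.34, 0, 1], [0.307, -0.127, 0.43, 0, 1], [0.307, -0.127, 0.451, 0, 1], [0.307, -0.127, 0.451, 0, 1], [0.307, -0.127, 0.451, 0, -1], [0.307, -0.127, 0.451, 0, -1], [0.307, -0.127, 0.451, 0, -1], [0.307, -0.127, 0.451, 0, -1], [0.307, -0.127, 0.451, 0, -1], [0.307, -0.127, 0.44, 0, -1], [0.307, -0.127, 0.3, 0, -1], [0.307, -0.127, 0.18, 0, -1], [0.307, -0.127, 0.06, 0, -1], [0.307, -0.127, -0.05, 0, -1], [0.307, -0.127, -0.05, 0, -1]],
])

```text
time: 8.73
tool_pos: [0.4464, -0.0323, 0.1762]
orientation: [179.2, 0.1, 85.0]
force: [0.7, -0.9, -0.8]
finger_gap: 0.458
```

```bash
python3 - <<'E'
from caps import *
q=tuple(tray(-.037,.046).round(4).tolist())
go([q+(.17,-5),q+(.028,-5)])
E
```

```text
t 8.73 at [ 0.4464 -0.0323  0.1762] th -4.95 gap 0.458 F [ 0.7 -0.9 -0.8]
  (0.4174, -0.3092, 0.17, -5) -> [-0.928 -0.017  0.022] turn 0.001
  (0.4174, -0.3092, 0.028, -5) -> [-0.927 -0.024  0.495] turn 0.001
```

Call:
drive_tool([
  [[-0.06, 0, 0, 0, -1], [-0.15, 0, 0, 0, -1], [-0.26, 0, 0, 0, -1], [-0.37, 0, 0, 0, -1], [-0.48, 0, 0, 0, -1], [-0.59, 0, 0, 0, -1], [-0.7, 0, 0, 0, -1], [-0.8, 0, 0, 0, -1], [-0.88, 0, 0, 0, -1], [-0.93, -0.002, 0, 0, -1], [-0.93, -0.002, 0, 0, -1], [-0.93, -0.002, 0.1, 0, -1], [-0.93, -0.002, 0.15, 0, -1], [-0.93, -0.002, 0.15, 0, -1]],
])

```text
time: 9.9
tool_pos: [0.4151, -0.3059, 0.1211]
orientation: [-179.7, -0.3, 85.0]
force: [-0.3, 0.6, -1.3]
finger_gap: 0.452
```

```bash
python3 - <<'E'
from caps import *
bot.camera("top")
q=tuple(tray(-.037,.046).round(4).tolist())
go([q+(.028,-5)])
E
```

```text
t 9.95 at [ 0.4161 -0.3069  0.1228] th -4.93 gap 0.452 F [-0.3 -0.3  0.1]
  (0.4174, -0.3092, 0.028, -5) -> [-0.009  0.006  0.316] turn 0.001
```

```bash
python3 - <<'E'
from caps import *
z=np.load("top0.npz"); im=z["im"].astype(int)
r=im[270:300,400:435]; print(r.max(2)[6:26])
m=np.zeros(im.shape[:2],np.uint8)
for v in range(270,300):
  for u in range(400,435):
    X=ray("top",u,v,.042)[:2]-T0; a=np.deg2rad(25); x=X[0]*np.cos(a)-X[1]*np.sin(a); y=X[0]*np.sin(a)+X[1]*np.cos(a)
    if im[v,u].max()>100 and -.075<x<-.05 and abs(y)<.05: print(u,v,round(x,3),round(y,3),im[v,u].max())
E
```

```text
[[ 58  60  58  59  60  60  60  58  59  51  36  47  53  60  57  59  57  59
   58  58  59  55  58  59  60  61  58  55  57  57  58  56  57  54  49]
 [ 57  62  61  55  55  64  56  58  56  45  39  50  58  56  57  61  55  56
   58  59  55  58  61  56  60  62  54  59  58  55  57  59  58  56  54]
 [ 46  49  56  58  62  63  57  57  52  39  46  52  56  55  57  57  57  56
   55  57  57  59  58  58  56  57  58  60  56  55  57  56  59  57  56]
 [ 52  47  48  56  57  56  59  56  45  37  50  55  58  60  58  59  60  59
   59  59  58  55  56  52  53  55  56  58  57  60  58  54  56  54  62]
 [ 85  68  52  45  51  53  56  53  44  57  67  63  54  56  55  62  60  58
   57  57  58  61  58  61  59  57  59  54  58  56  59  57  60  57  60]
 [111 104  80  52  49  47  46  51  59  84  92  83  71  62  58  58  55  56
   56  56  63  60  57  57  60  59  58  54  57  57  58  56  55  56  57]
 [122 117 105  87  67  48  41  46  57  80  97  97  92  79  67  63  60  58
   59  58  59  57  60  54  58  58  55  57  62  58  56  56  59  59  57]
 [124 121 115 108 102  83  66  44  45  58  73  92 102  99  91  77  66  62
   58  60  
[... 1660 characters left out ...]
 120 123 122 117 122 121 120 123 119 122 122 122 121 119 122 123 123
  121 121 122 119 119 117 112 101  86  64  49  45  48  54  53  58  58]]
400 281 -0.075 0.043 111
401 281 -0.073 0.041 104
402 282 -0.074 0.037 105
404 283 -0.074 0.031 102
412 283 -0.063 0.013 102
405 284 -0.075 0.028 109
414 284 -0.063 0.007 101
407 285 -0.074 0.022 107
416 285 -0.062 0.002 101
409 286 -0.074 0.016 106
419 287 -0.063 -0.008 101
412 288 -0.075 0.007 111
414 289 -0.074 0.001 110
416 290 -0.074 -0.004 102
417 291 -0.075 -0.008 111
419 292 -0.074 -0.013 104
421 293 -0.074 -0.019 103
424 295 -0.075 -0.028 112
425 295 -0.073 -0.031 101
426 296 -0.074 -0.034 111
429 298 -0.075 -0.043 112
431 299 -0.075 -0.049 112
```

Call:
drive_tool([
  [[0, 0, 0.1, 0, -1], [0, 0, 0.2, 0, -1], [0, 0, 0.27, 0, -1], [0, 0, 0.3, 0, -1], [0, 0, 0.32, 0, -1], [0, 0, 0.32, 0, -1], [0, 0, 0.32, 0, -1], [0, 0, 0.32, 0, 0.15], [0, 0, 0.32, 0, 0.15], [0, 0, 0.32, 0, 0.15], [0, 0, 0.32, 0, 0.15], [0, 0, 0.25, 0, 0.15], [0, 0, 0.15, 0, 0.15], [0, 0, 0, 0, 0.5], [0, 0, -0.15, 0, 1], [0, 0, -0.15, 0, 1], [0, 0, -0.15, 0, 1]],
])

```text
time: 11.37
tool_pos: [0.419, -0.3111, 0.173]
orientation: [179.6, 0.3, 85.0]
force: [0.6, 0.5, -0.8]
finger_gap: 0.998
```

```bash
python3 - <<'E'
from caps import *
im,d=snap("scene"); np.save("s3.npy",im)
a=cv2.resize(im[90:180,160:290][:,:,::-1],None,fx=4,fy=4); b=cv2.resize(im[160:260,260:380][:,:,::-1],None,fx=2.3,fy=3.6)
cv2.imwrite("pics/s3.png",np.hstack([a,b[:360]])[:,:800])
for p in [(.4189,.036),(.4417,.1143)]: print(proj("scene",p+(.045,)).round(0))
go([(.4189,.036,.15,-45)])
E
```

```text
[325. 198.]
[345. 216.]
t 11.42 at [ 0.4177 -0.3098  0.1704] th -4.98 gap 1.0 F [-0.7  0.2  0.1]
  (0.4189, 0.036, 0.15, -45) -> [ 1.149 -0.096  0.066] turn 0.445
```

View pics/s3.png

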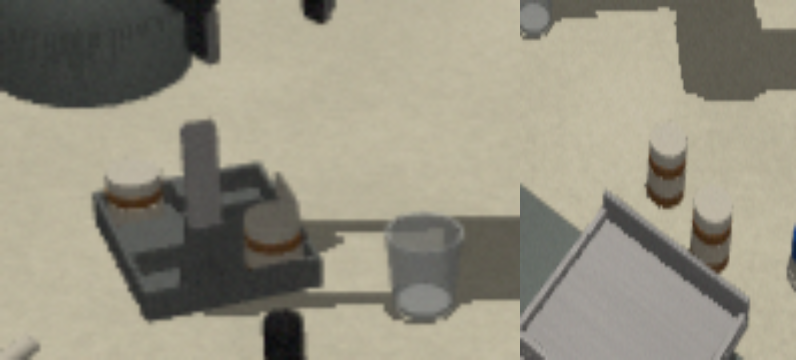

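Two jars sit upright in pockets 3 and 0. The remaining two are unmoved, with caps at image (324,199) and (343,217). Next jar, with the jaws at -45°.

Call:
drive_tool([
  [[0.1, 0, 0, 0.06, 1], [0.2, 0, 0, 0.12, 1], [0.33, -0.03, 0, 0.18, 1], [0.46, -0.05, 0, 0.24, 1], [0.6, -0.06, 0, 0.3, 1], [0.73, -0.08, 0.04, 0.36, 1], [0.86, -0.09, 0.066, 0.42, 1], [1, -0.096, 0.066, 0.445, 1], [1, -0.096, 0.066, 0.445, 1], [1, -0.096, 0.066, 0.445, 1], [1, -0.096, 0.066, 0.445, 1]],
])

```text
time: 12.33
tool_pos: [0.4136, -0.0079, 0.1481]
orientation: [-179.9, 0.1, 45.1]
force: [-0.3, 0.7, 0.2]
finger_gap: 1.0
```

```bash
python3 - <<'E'
from caps import *
bot.camera("scene")
go([(.4189,.036,.15,-45),(.4189,.036,.0195,-45)])
E
```

```text
t 12.38 at [ 0.414  -0.0087  0.1484] th -45.02 gap 0.999 F [ 0.1 -0.1  0.2]
  (0.4189, 0.036, 0.15, -45) -> [ 0.117 -0.094 -0.005] turn -0.0
  (0.4189, 0.036, 0.0195, -45) -> [ 0.117 -0.093  0.43 ] turn -0.0
```

Call:
drive_tool([
  [[0.117, -0.093, 0, 0, 1], [0.117, -0.093, 0.1, 0, 1], [0.117, -0.093, 0.2, 0, 1], [0.117, -0.093, 0.3, 0, 1], [0.117, -0.093, 0.4, 0, 1], [0.117, -0.093, 0.43, 0, 1], [0.117, -0.093, 0.43, 0, 1], [0.117, -0.093, 0.43, 0, -1], [0.117, -0.093, 0.43, 0, -1], [0.117, -0.093, 0.43, 0, -1], [0.117, -0.093, 0.43, 0, -1], [0.117, -0.093, 0.43, 0, -1], [0.117, -0.093, 0.41, 0, -1], [0.117, -0.093, 0.3, 0, -1], [0.117, -0.093, 0.18, 0, -1], [0.117, -0.093, 0.05, 0, -1], [0.117, -0.093, -0.07, 0, -1], [0.117, -0.093, -0.07, 0, -1], [0.117, -0.093, -0.07, 0, -1]],
])

```text
time: 13.97
tool_pos: [0.4212, 0.0367, 0.1731]
orientation: [179.7, -0.3, 45.0]
force: [0.2, 0.1, -0.8]
finger_gap: 0.451
```

```bash
python3 - <<'E'
from caps import *
bot.camera("scene")
q=tuple(tray(.037,.046).round(4).tolist())
go([q+(.17,-45),q+(.028,-45)])
go([(.4417,.1143,.15,-45)],q+(.17,-45))
E
```

```text
t 14.02 at [0.4196 0.0367 0.1712] th -45.01 gap 0.452 F [-0.2  0.1 -0.8]
  (0.4845, -0.3404, 0.17, -45) -> [-0.736  1.042  0.004] turn -0.0
  (0.4845, -0.3404, 0.028, -45) -> [-0.736  1.041  0.478] turn -0.0
t 14.02 at [ 0.4845 -0.3404  0.17  ] th -45 gap 0.452 F [-0.2  0.1 -0.8]
  (0.4417, 0.1143, 0.15, -45) -> [ 0.971 -1.173  0.067] turn 0.0
```

Call:
drive_tool([
  [[-0.03, 0.05, 0, 0, -1], [-0.08, 0.12, 0, 0, -1], [-0.15, 0.21, 0, 0, -1], [-0.21, 0.3, 0, 0, -1], [-0.28, 0.4, 0, 0, -1], [-0.35, 0.5, 0, 0, -1], [-0.42, 0.6, 0, 0, -1], [-0.49, 0.7, 0, 0, -1], [-0.56, 0.8, 0, 0, -1], [-0.63, 0.9, 0, 0, -1], [-0.7, 0.97, 0, 0, -1], [-0.72, 0.99, 0, 0, -1], [-0.72, 0.99, 0, 0, -1], [-0.72, 0.99, 0, 0, -1]],
])

```text
time: 15.18
tool_pos: [0.4756, -0.3249, 0.1685]
orientation: [-179.7, -0.0, 44.9]
force: [-0.1, 0.5, -1.1]
finger_gap: 0.446
```

```bash
python3 - <<'E'
from caps import *
bot.camera("scene")
q=tuple(tray(.037,.046).round(4).tolist())
go([q+(.17,-45),q+(.028,-45)])
E
```

```text
t 15.23 at [ 0.4758 -0.3242  0.1689] th -45.02 gap 0.452 F [-0.3 -0.4 -0.4]
  (0.4845, -0.3404, 0.17, -45) -> [-0.018  0.059 -0.004] turn -0.0
  (0.4845, -0.3404, 0.028, -45) -> [-0.018  0.061  0.47 ] turn -0.0
```

Call:
drive_tool([
  [[-0.018, 0.06, 0, 0, -1], [-0.018, 0.06, 0.1, 0, -1], [-0.018, 0.06, 0.2, 0, -1], [-0.018, 0.06, 0.3, 0, -1], [-0.018, 0.06, 0.38, 0, -1], [-0.018, 0.06, 0.43, 0, -1], [-0.018, 0.06, 0.455, 0, -1], [-0.018, 0.06, 0.47, 0, -1], [-0.018, 0.06, 0.47, 0, -1], [-0.018, 0.06, 0.47, 0, 0.15], [-0.018, 0.06, 0.47, 0, 0.15], [-0.018, 0.06, 0.47, 0, 0.15], [-0.018, 0.06, 0.47, 0, 0.15], [-0.018, 0.06, 0.4, 0, 0.15], [-0.018, 0.06, 0.3, 0, 0.15], [-0.018, 0.06, 0.15, 0, 0.5], [-0.018, 0.06, 0, 0, 1], [0.05, -0.04, 0, 0, 1], [0.15, -0.14, 0, 0, 1], [0.25, -0.24, 0, 0, 1]],
])

```text
time: 16.9
tool_pos: [0.4791, -0.2228, 0.1713]
orientation: [179.9, -0.1, 44.9]
force: [0.1, 0.3, -0.7]
finger_gap: 1.001
```

Call:
drive_tool([
  [[0.1, -0.11, 0, 0, 1], [0.2, -0.22, 0, 0, 1], [0.3, -0.33, 0, 0, 1], [0.4, -0.45, 0, 0, 1], [0.49, -0.57, 0, 0, 1], [0.56, -0.66, 0, 0, 1], [0.56, -0.7, 0, 0, 1], [0.56, -0.7, 0, 0, 1], [0.56, -0.7, 0, 0, 1]],
])

```text
time: 17.65
tool_pos: [0.4486, 0.0447, 0.1702]
orientation: [-180.0, 0.0, 45.2]
force: [0.4, 0.6, -0.2]
finger_gap: 1.002
```

```bash
python3 - <<'E'
from caps import *
im,d=snap("scene"); np.save("s4.npy",im)
a=cv2.resize(im[90:180,160:290][:,:,::-1],None,fx=4,fy=4); b=cv2.resize(im[160:260,260:380][:,:,::-1],None,fx=2.3,fy=3.6)
cv2.imwrite("pics/s4.png",np.hstack([a,b[:360]])[:,:800])
go([(.4417,.1143,.15,-45),(.4417,.1143,.0195,-45)])
E
```

```text
t 17.7 at [0.4493 0.0437 0.1703] th -44.92 gap 0.999 F [-0.1 -0.5  0.1]
  (0.4417, 0.1143, 0.15, -45) -> [ 0.149 -0.184  0.068] turn 0.001
  (0.4417, 0.1143, 0.0195, -45) -> [ 0.149 -0.184  0.503] turn 0.001
```

View pics/s4.png

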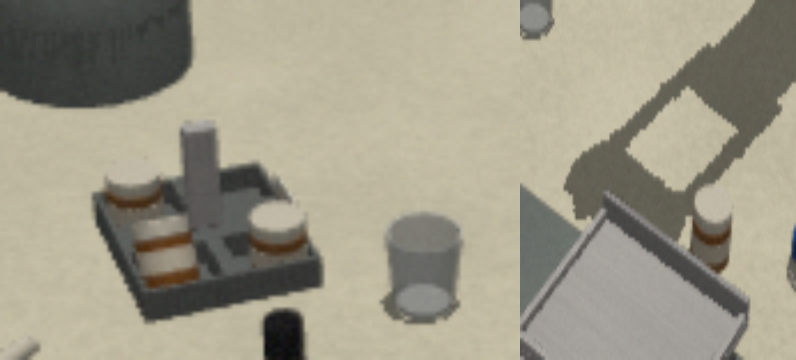

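The fourth jar is unmoved. The jar in pocket 2, at about (165,250), shows both brown bands and may sit high or lean. I'll check the cap heights from depth.

```bash
python3 - <<'E'
from caps import *
im,d=snap("scene"); P=cloud("scene",d); it,dt=snap("top"); Q=cloud("top",dt)
cv2.imwrite("pics/t5.png",cv2.resize(np.hstack([im[105:175,180:250],it[225:305,385:465][:70,:70]])[:,:,::-1],None,fx=5.6,fy=5.6,interpolation=2))
for n,q in(("p0",(-.037,.046)),("p1",(-.037,-.046)),("p2",(.037,.046)),("p3",(.037,-.046))):
    c=tray(*q)
    for nm,A in(("scn",P),("top",Q)):
        m=np.hypot(A[...,0]-c[0],A[...,1]-c[1])<.026; a=A[m]; h=a[a[:,2]>.04] if (a[:,2]>.04).any() else a
        print(n,nm,len(a),"z95",np.percentile(a[:,2],95).round(4),"zmed>40",np.median(h[:,2]).round(4),"ctr",(h[:,:2].mean(0)-c).round(4),len(h))
E
```

```text
p0 scn 299 z95 0.0537 zmed>40 0.051 ctr [0.0022 0.0037] 133
p0 top 279 z95 0.0531 zmed>40 0.0497 ctr [-0.0026  0.0039] 185
p1 scn 69 z95 0.027 zmed>40 0.0141 ctr [-0.0109 -0.0084] 69
p1 top 282 z95 0.0228 zmed>40 0.0052 ctr [ 0.0001 -0.0023] 282
p2 scn 313 z95 0.061 zmed>40 0.0515 ctr [ 0.0063 -0.0015] 146
p2 top 348 z95 0.0611 zmed>40 0.0536 ctr [-0.0018 -0.0042] 194
p3 scn 211 z95 0.0542 zmed>40 0.0511 ctr [0.0059 0.0011] 122
p3 top 323 z95 0.053 zmed>40 0.0491 ctr [0.0011 0.0011] 192
```

View pics/t5.png

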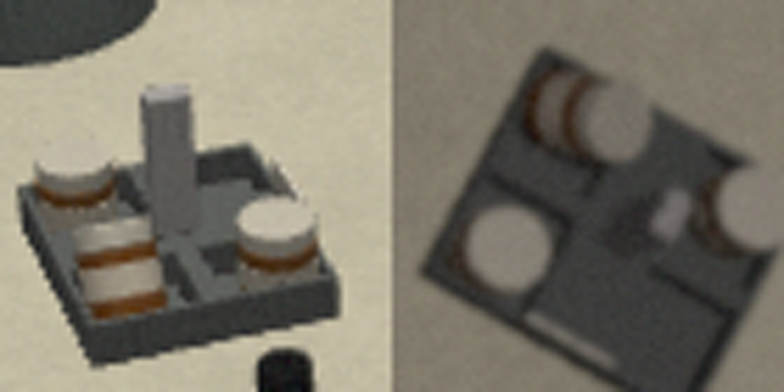

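The jar in pocket 2 leans towards tray -y. I placed it too far out, so its foot edge rests on the outer wall. I'll nudge the foot inward with closed fingers from outside.

```bash
python3 - <<'E'
from plan import *
a=tuple(tray(.035,.100).round(4).tolist()); b=tuple(tray(.035,.075).round(4).tolist())
go([a+(.17,-25)])
go([a+(.029,-25),b+(.029,-25)],a+(.17,-25)); print(a,b)
E
```

```text
t 17.8 at [0.4499 0.0428 0.1704] th -45.07 gap 1.001 F [ 0.1 -0.8  1.1]
  (0.5055, -0.2907, 0.17, -25) -> [-0.654  0.918  0.002] turn -0.223
t 17.8 at [ 0.5055 -0.2907  0.17  ] th -25 gap 1.001 F [ 0.1 -0.8  1.1]
  (0.5055, -0.2907, 0.029, -25) -> [ 0.   -0.    0.47] turn 0.0
  (0.4949, -0.3133, 0.029, -25) -> [-0.083 -0.     0.47 ] turn 0.0
(0.5055, -0.2907) (0.4949, -0.3133)
```

Call:
drive_tool([
  [[-0.08, 0.12, 0, -0.03, -1], [-0.16, 0.24, 0, -0.06, -1], [-0.25, 0.36, 0, -0.09, -1], [-0.34, 0.48, 0, -0.12, -1], [-0.43, 0.6, 0, -0.15, -1], [-0.52, 0.72, 0, -0.18, -1], [-0.6, 0.84, 0, -0.2, -1], [-0.654, 0.918, 0, -0.223, -1], [-0.654, 0.918, 0, -0.223, -1], [-0.654, 0.918, 0, -0.223, -1], [-0.654, 0.918, 0.1, -0.223, -1], [-0.654, 0.918, 0.2, -0.223, -1], [-0.654, 0.918, 0.3, -0.223, -1], [-0.654, 0.918, 0.4, -0.223, -1], [-0.654, 0.918, 0.47, -0.223, -1], [-0.654, 0.918, 0.47, -0.223, -1], [-0.654, 0.918, 0.47, -0.223, -1]],
])

```text
time: 19.22
tool_pos: [0.5041, -0.2886, 0.0286]
orientation: [-179.8, -0.1, 65.0]
force: [-0.3, 0.1, 1.6]
finger_gap: -0.003
```

Call:
drive_tool([
  [[-0.02, 0, 0, 0, -1], [-0.035, 0, 0, 0, -1], [-0.045, 0, 0, 0, -1], [-0.055, 0, 0, 0, -1], [-0.062, 0, 0, 0, -1], [-0.069, 0, 0, 0, -1], [-0.076, 0, 0, 0, -1], [-0.083, 0, 0, 0, -1], [-0.083, 0, 0, 0, -1], [-0.083, 0, 0, 0, -1]],
])

```text
time: 20.05
tool_pos: [0.4947, -0.3125, 0.0293]
orientation: [-180.0, -0.0, 65.0]
force: [0.3, -0.0, -0.3]
finger_gap: 0.003
```

```bash
cat > chk.py <<'E'
from caps import *
def chk(name=None,c0=T0,yaw=-25,base=0.):
    im,d=snap("scene"); P=cloud("scene",d); it,dt=snap("top"); Q=cloud("top",dt)
    for n,q in(("p0",(-.033,.0435)),("p1",(-.033,-.0435)),("p2",(.033,.0435)),("p3",(.033,-.0435))):
        c=tray(*q,c0,yaw)
        for nm,A in(("scn",P),("top",Q)):
            m=np.hypot(A[...,0]-c[0],A[...,1]-c[1])<.026; a=A[m]; a=a[a[:,2]<base+.075]
            if len(a): print(n,nm,len(a),"z95",np.percentile(a[:,2],95).round(4)-base)
    return im,it
E
python3 - <<'E'
from chk import *
im,it=chk(); go([])
cv2.imwrite("pics/t6.png",cv2.resize(np.hstack([im[105:175,180:270],it[225:305,385:465][:70,:70]])[:,:,::-1],None,fx=5,fy=5,interpolation=2))
E
```

```text
p0 scn 269 z95 0.0533
p1 scn 8 z95 0.0271
p2 scn 89 z95 0.0498
p3 scn 38 z95 0.0529
p3 top 6 z95 0.0504
t 20.15 at [ 0.4947 -0.3124  0.0293] th -24.95 gap -0.0 F [-0.1  0.   0.1]
```

View pics/t6.png

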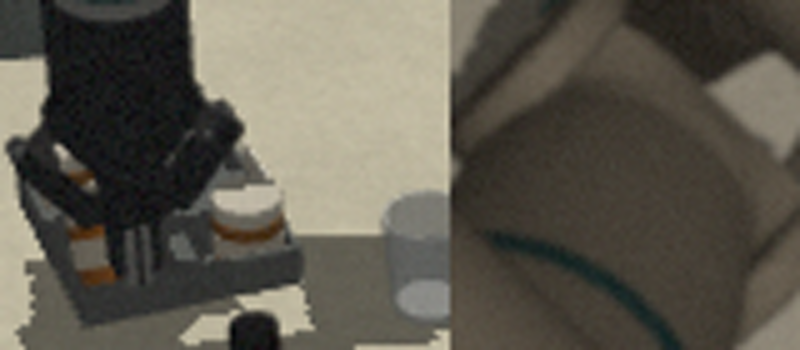

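```bash
python3 - <<'E'
from h import *
from plan import T0
def tr(p): 
    X=p[:2]-T0; a=np.deg2rad(25); return (1000*np.array([X[0]*np.cos(a)-X[1]*np.sin(a),X[0]*np.sin(a)+X[1]*np.cos(a)])).round(1)
for nm,u,v,z in(("cap2",612,122,.058),("capedgeL",572,110,.058),("footL",530,100,.03),("jar0cap",505,248,.05)):
    print(nm,tr(ray("top",(u-392)/5.6+385,225+v/5.6,z)))
for nm,u,v,z in(("foot near s",125,300,.024),("upper cap s",115,222,.06),("jar0 cap",277,218,.05)): print(nm,tr(ray("scene",u/5.6+180,105+v/5.6,z)))
from plan import tray
for q,z in(((.035,.075),.029),((.033,.0435),.05),((.064,.071),.024),((.064,-.071),.024),((-.064,.071),.024)):
    p=proj("scene",list(tray(*q))+[z]); print(q,((p-[180,105])*5).round(0), ((p-[180,105])*5.6).round(0))
E
```

```text
cap2 [35.5 32.2]
capedgeL [30.9 51.1]
footL [32.5 66. ]
jar0cap [-41.8  46.9]
foot near s [41.9 50.8]
upper cap s [40.  35.7]
jar0 cap [-40.1  44.7]
(0.035, 0.075) [135. 280.] [152. 314.]
(0.033, 0.0435) [120. 218.] [135. 245.]
(0.064, 0.071) [ 83. 295.] [ 92. 330.]
(0.064, -0.071) [ 17. 168.] [ 19. 188.]
(-0.064, 0.071) [304. 250.] [341. 279.]
```

Call:
drive_tool([
  [[-0.006, 0, 0, 0, -1], [-0.012, 0, 0, 0, -1], [-0.018, 0, 0, 0, -1], [-0.018, 0, 0, 0, -1]],
])

```text
time: 20.48
tool_pos: [0.4925, -0.3173, 0.0294]
orientation: [-180.0, -0.0, 65.0]
force: [0.0, 1.0, 0.1]
finger_gap: 0.0
```

```bash
python3 - <<'E'
from chk import *
chk(); go([])
E
```

```text
p0 scn 263 z95 0.0536
p1 scn 10 z95 0.0276
p2 scn 126 z95 0.0506
p3 scn 40 z95 0.0519
p3 top 7 z95 0.0534
t 20.58 at [ 0.4925 -0.3173  0.0294] th -24.96 gap -0.005 F [ 1.5  1.3 -1.1]
```

Call:
drive_tool([
  [[-0.006, 0, 0, 0, -1], [-0.012, 0, 0, 0, -1], [-0.012, 0, 0, 0, -1]],
])

```text
time: 20.83
tool_pos: [0.4909, -0.3209, 0.0294]
orientation: [180.0, -0.0, 65.0]
force: [0.9, 1.8, 0.1]
finger_gap: -0.001
```

```bash
python3 - <<'E'
from chk import *
im,it=chk(); go([])
cv2.imwrite("pics/t7.png",cv2.resize(im[105:175,180:270][:,:,::-1],None,fx=5,fy=5,interpolation=2))
E
```

```text
p0 scn 276 z95 0.0538
p1 scn 13 z95 0.0286
p2 scn 171 z95 0.0505
p3 scn 41 z95 0.0533
p3 top 5 z95 0.055
t 20.93 at [ 0.4909 -0.3208  0.0294] th -24.96 gap -0.0 F [0.3 1.5 0.7]
```

Call:
drive_tool([
  [[0.1, 0, 0, 0, -1], [0.2, 0, 0, 0, -1], [0.3, 0, -0.1, 0, -1], [0.4, 0, -0.2, 0, -1], [0.5, 0, -0.33, 0, 0], [0.6, 0, -0.47, 0, 1], [0.73, 0, -0.47, 0, 1], [0.86, 0, -0.47, 0, 1], [0.95, 0, -0.47, 0, 1], [0.95, 0, -0.47, 0, 1]],
])

```text
time: 21.77
tool_pos: [0.614, -0.0568, 0.1713]
orientation: [179.8, -0.2, 65.3]
force: [0.1, -0.0, -0.0]
finger_gap: 0.849
```

```bash
python3 - <<'E'
from chk import *
im,it=chk(); go([])
d=bot.camera("top")[1]; Q=cloud("top",d)
m=(np.abs(Q[...,0]-T0[0])<.12)&(np.abs(Q[...,1]-T0[1])<.12)&(Q[...,2]>.014)&(Q[...,2]<.03)
print("tray",cv2.minAreaRect(Q[m][:,:2].astype(np.float32)*1000))
cv2.imwrite("pics/t8.png",cv2.resize(np.hstack([im[105:175,180:270],it[225:305,385:465][:70,:70]])[:,:,::-1],None,fx=5,fy=5,interpolation=2))
E
```

```text
p0 scn 113 z95 0.0433
p0 top 265 z95 0.0529
p1 scn 13 z95 0.0256
p1 top 279 z95 0.0199
p2 scn 276 z95 0.0604
p2 top 356 z95 0.0598
p3 scn 199 z95 0.0542
p3 top 317 z95 0.0521
t 21.87 at [ 0.6114 -0.0615  0.1703] th -24.78 gap 0.992 F [-0.2 -0.3 -0.6]
tray ((430.85137939453125, -368.80169677734375), (143.3483428955078, 130.1627655029297), 62.92787551879883)
```

View pics/t8.png

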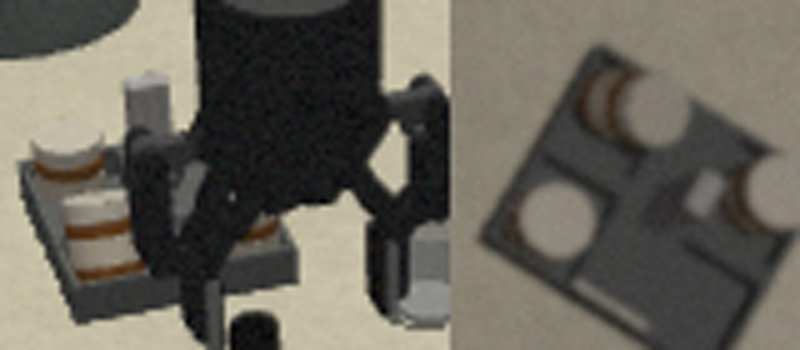

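The jar in pocket 2 is still leaning, and the tray shifted slightly to yaw about -27° with its centre near (.431,-.369). I'll place the fourth jar first, then lift the leaning one out and re-set it.

```bash
python3 - <<'E'
from plan import *
go([(.4417,.1143,.15,-45),(.4417,.1143,.0195,-45),(.4417,.1143,.17,-45)])
C=np.array([.4312,-.3691]); q=tuple(tray(-.036,-.0445,C,-27).round(4).tolist())
go([(.42,-.13,.17,-45)],(.4417,.1143,.17,-45)); go([q+(.17,-45),q+(.028,-45)],(.42,-.13,.17,-45))
E
```

```text
t 21.92 at [ 0.6109 -0.0625  0.1701] th -24.88 gap 0.999 F [-0.3 -0.3  0.7]
  (0.4417, 0.1143, 0.15, -45) -> [ 0.298 -0.76   0.067] turn 0.224
  (0.4417, 0.1143, 0.0195, -45) -> [ 0.298 -0.76   0.502] turn 0.224
  (0.4417, 0.1143, 0.17, -45) -> [ 0.297 -0.76   0.   ] turn 0.224
t 21.92 at [0.4417 0.1143 0.17  ] th -45 gap 0.999 F [-0.3 -0.3  0.7]
  (0.42, -0.13, 0.17, -45) -> [-0.627  0.525  0.   ] turn 0.0
t 21.92 at [ 0.42 -0.13  0.17] th -45 gap 0.999 F [-0.3 -0.3  0.7]
  (0.3789, -0.3924, 0.17, -45) -> [-0.715  0.522  0.   ] turn 0.0
  (0.3789, -0.3924, 0.028, -45) -> [-0.715  0.522  0.473] turn 0.0
```

Call:
drive_tool([
  [[0.04, -0.1, 0, 0.03, 1], [0.08, -0.21, 0, 0.06, 1], [0.13, -0.33, 0, 0.09, 1], [0.18, -0.45, 0, 0.13, 1], [0.23, -0.58, 0, 0.17, 1], [0.28, -0.71, 0, 0.2, 1], [0.298, -0.76, 0, 0.224, 1], [0.298, -0.76, 0.05, 0.224, 1], [0.298, -0.76, 0.1, 0.224, 1], [0.298, -0.76, 0.2, 0.224, 1], [0.298, -0.76, 0.3, 0.224, 1], [0.298, -0.76, 0.4, 0.224, 1], [0.298, -0.76, 0.48, 0.224, 1], [0.298, -0.76, 0.502, 0.224, 1], [0.298, -0.76, 0.502, 0.224, 1], [0.298, -0.76, 0.502, 0.224, 1]],
])

```text
time: 23.25
tool_pos: [0.4427, 0.1142, 0.0203]
orientation: [180.0, -0.0, 44.8]
force: [0.4, -0.1, -0.0]
finger_gap: 1.004
```

Call:
drive_tool([
  [[0, 0, 0, 0, -1], [0, 0, 0, 0, -1], [0, 0, 0, 0, -1], [0, 0, 0, 0, -1], [0, 0, 0, 0, -1], [0, 0, -0.02, 0, -1], [0, 0, -0.12, 0, -1], [0, 0, -0.24, 0, -1], [0, 0, -0.36, 0, -1], [0, 0, -0.47, 0, -1], [-0.05, 0.04, -0.502, 0, -1], [-0.13, 0.11, -0.502, 0, -1], [-0.22, 0.18, -0.502, 0, -1], [-0.31, 0.26, -0.502, 0, -1], [-0.4, 0.34, -0.502, 0, -1], [-0.49, 0.41, -0.502, 0, -1], [-0.57, 0.48, -0.502, 0, -1], [-0.627, 0.525, -0.502, 0, -1], [-0.627, 0.525, -0.502, 0, -1], [-0.627, 0.525, -0.502, 0, -1]],
])

```text
time: 24.92
tool_pos: [0.4198, -0.1301, 0.1707]
orientation: [-180.0, -0.0, 44.7]
force: [0.4, 0.5, -0.6]
finger_gap: 0.453
```

Call:
drive_tool([
  [[-0.05, 0.04, 0, 0, -1], [-0.13, 0.1, 0, 0, -1], [-0.23, 0.17, 0, 0, -1], [-0.33, 0.24, 0, 0, -1], [-0.43, 0.31, 0, 0, -1], [-0.53, 0.39, 0, 0, -1], [-0.63, 0.46, 0, 0, -1], [-0.69, 0.5, 0, 0, -1], [-0.715, 0.522, 0, 0, -1], [-0.715, 0.522, 0, 0, -1], [-0.715, 0.522, 0.1, 0, -1], [-0.715, 0.522, 0.2, 0, -1], [-0.715, 0.522, 0.26, 0, -1], [-0.715, 0.522, 0.26, 0, -1], [-0.715, 0.522, 0.26, 0, -1]],
])

```text
time: 26.17
tool_pos: [0.3788, -0.389, 0.092]
orientation: [-179.8, -0.1, 45.0]
force: [0.3, 0.1, 0.2]
finger_gap: 0.453
```

```bash
python3 - <<'E'
from plan import *
C=np.array([.4312,-.3691]); q=tuple(tray(-.036,-.0445,C,-27).round(4).tolist())
bot.camera("scene"); go([q+(.028,-45)])
E
```

```text
t 26.22 at [ 0.3795 -0.3904  0.0932] th -45.02 gap 0.456 F [ 0.1 -0.9  0. ]
  (0.3789, -0.3924, 0.028, -45) -> [-0.006  0.003  0.217] turn -0.0
```

Call:
drive_tool([
  [[0, 0, 0.08, 0, -1], [0, 0, 0.15, 0, -1], [0, 0, 0.19, 0, -1], [0, 0, 0.213, 0, -1], [0, 0, 0.213, 0, -1], [0, 0, 0.213, 0, -1], [0, 0, 0.213, 0, 0.15], [0, 0, 0.213, 0, 0.15], [0, 0, 0.213, 0, 0.15], [0, 0, 0.213, 0, 0.15], [0, 0, 0.14, 0, 0.15], [0, 0, 0.04, 0, 0.15], [0, 0, -0.1, 0, 0.5], [0, 0, -0.26, 0, 1], [0, 0, -0.26, 0, 1], [0, 0, -0.26, 0, 1]],
])

```text
time: 27.55
tool_pos: [0.3801, -0.3937, 0.1744]
orientation: [179.5, 0.1, 44.9]
force: [-1.1, 0.0, -0.5]
finger_gap: 0.997
```

```bash
python3 - <<'E'
from chk import *
C=np.array([.4312,-.3691]); im,it=chk(None,C,-27)
q=tuple(tray(.036,.033,C,-27).round(4).tolist())
go([q+(.17,-27),q+(.1,-27),q+(.036,-27)]); go([(.43,-.11,.17,-27),(.43,-.11,.033,-27)],q+(.17,-27))
E
```

```text
p0 scn 249 z95 0.0545
p0 top 239 z95 0.0531
p1 scn 172 z95 0.054
p1 top 259 z95 0.0528
p2 scn 277 z95 0.0608
p2 top 354 z95 0.0591
p3 scn 201 z95 0.0546
p3 top 329 z95 0.0527
t 27.65 at [ 0.3782 -0.3913  0.1701] th -45.12 gap 0.998 F [-0.3  0.1 -0.9]
  (0.4783, -0.356, 0.17, -27) -> [0.319 0.152 0.   ] turn -0.201
  (0.4783, -0.356, 0.1, -27) -> [0.319 0.152 0.234] turn -0.201
  (0.4783, -0.356, 0.036, -27) -> [0.319 0.152 0.447] turn -0.201
t 27.65 at [ 0.4783 -0.356   0.17  ] th -27 gap 0.998 F [-0.3  0.1 -0.9]
  (0.43, -0.11, 0.17, -27) -> [ 0.658 -0.516 -0.   ] turn 0.0
  (0.43, -0.11, 0.033, -27) -> [ 0.658 -0.516  0.457] turn 0.0
```

Call:
drive_tool([
  [[0.08, 0.04, 0, -0.05, 0.3], [0.16, 0.08, 0, -0.1, 0.3], [0.24, 0.12, 0, -0.15, 0.3], [0.319, 0.152, 0, -0.201, 0.3], [0.319, 0.152, 0, -0.201, 0.3], [0.319, 0.152, 0.1, -0.201, 0.3], [0.319, 0.152, 0.2, -0.201, 0.3], [0.319, 0.152, 0.3, -0.201, 0.3], [0.319, 0.152, 0.38, -0.201, 0.3], [0.319, 0.152, 0.43, -0.201, 0.3], [0.319, 0.152, 0.447, -0.201, 0.3], [0.319, 0.152, 0.447, -0.201, 0.3], [0.319, 0.152, 0.447, -0.201, -1], [0.319, 0.152, 0.447, -0.201, -1], [0.319, 0.152, 0.447, -0.201, -1], [0.319, 0.152, 0.447, -0.201, -1], [0.319, 0.152, 0.447, -0.201, -1]],
])

```text
time: 29.07
tool_pos: [0.479, -0.3569, 0.0371]
orientation: [179.9, 0.0, 63.0]
force: [-0.0, -0.7, -0.5]
finger_gap: 0.432
```

```bash
python3 - <<'E'
from plan import *
go([(.43,-.11,.17,-27),(.43,-.11,.033,-27)])
E
```

```text
t 29.07 at [ 0.479  -0.3569  0.0371] th -27.02 gap 0.432 F [-0.  -0.7 -0.5]
  (0.43, -0.11, 0.17, -27) -> [ 0.659 -0.518 -0.444] turn -0.0
  (0.43, -0.11, 0.033, -27) -> [ 0.659 -0.519  0.013] turn -0.0
```

Call:
drive_tool([
  [[0, 0, -0.05, 0, -1], [0, 0, -0.15, 0, -1], [0, 0, -0.28, 0, -1], [0, 0, -0.4, 0, -1], [0, 0, -0.444, 0, -1], [0.08, -0.06, -0.444, 0, -1], [0.18, -0.14, -0.444, 0, -1], [0.28, -0.22, -0.444, 0, -1], [0.38, -0.3, -0.444, 0, -1], [0.48, -0.38, -0.444, 0, -1], [0.58, -0.46, -0.444, 0, -1], [0.64, -0.5, -0.444, 0, -1], [0.659, -0.518, -0.444, 0, -1], [0.659, -0.518, -0.444, 0, -1], [0.659, -0.518, -0.444, 0, -1], [0.659, -0.518, -0.3, 0, -1]],
])

```text
time: 30.4
tool_pos: [0.4372, -0.1138, 0.1337]
orientation: [178.9, -0.0, 63.0]
force: [2.0, -1.4, -0.1]
finger_gap: 0.427
```

```bash
python3 - <<'E'
from plan import *
im,d=snap("scene"); p=proj("scene",(.43,-.11,.1)).astype(int); print(p)
a=im[max(p[1]-60,0):p[1]+60,p[0]-60:p[0]+60]; b=im[105:175,180:270]
cv2.imwrite("pics/t9.png",np.hstack([cv2.resize(a,(400,400)),cv2.resize(b,(400,400*70//90))if 0 else cv2.resize(b,(400,400))])[:,:,::-1])
go([(.43,-.11,.033,-27)])
E
```

```text
[278 158]
t 30.45 at [ 0.429  -0.1106  0.1233] th -27.08 gap 0.432 F [-2.   0.2 -5.7]
  (0.43, -0.11, 0.033, -27) -> [0.004 0.003 0.301] turn -0.001
```

View pics/t9.png

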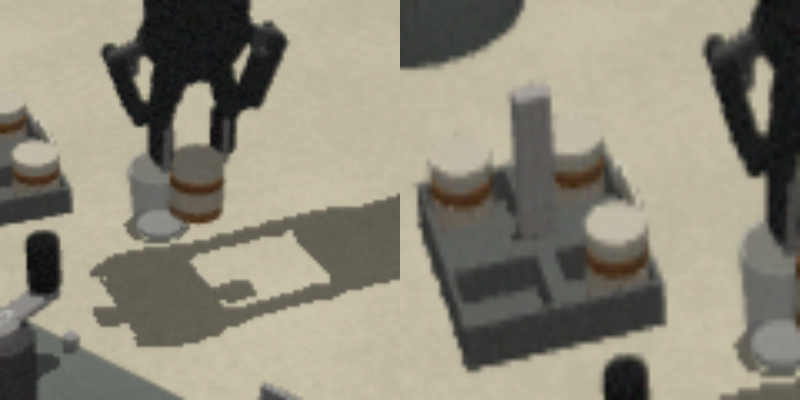

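The jar now hangs upright and the other three stand in their pockets. I'll set it down, re-grip it lower with the jaws at -47°, then place it at the true pocket centre.

Call:
drive_tool([
  [[0, 0, 0.1, 0, -1], [0, 0, 0.2, 0, -1], [0, 0, 0.27, 0, -1], [0, 0, 0.3, 0, -1], [0, 0, 0.312, 0, -1], [0, 0, 0.312, 0, -1], [0, 0, 0.312, 0, 0.1], [0, 0, 0.312, 0, 0.5], [0, 0, 0.312, 0, 1], [0, 0, 0.312, 0, 1], [0, 0, 0.312, 0.07, 1], [0, 0, 0.32, 0.14, 1], [0, 0, 0.345, 0.222, 1], [0, 0, 0.345, 0.222, 1], [0, 0, 0.345, 0.222, 1], [0, 0, 0.345, 0.222, -1], [0, 0, 0.345, 0.222, -1], [0, 0, 0.345, 0.222, -1], [0, 0, 0.345, 0.222, -1], [0, 0, 0.345, 0.222, -1]],
])

```text
time: 32.12
tool_pos: [0.4301, -0.1098, 0.0249]
orientation: [180.0, -0.0, 43.0]
force: [-1.6, -0.1, 5.4]
finger_gap: 0.444
```

```bash
python3 - <<'E'
from plan import *
C=np.array([.4312,-.3691]); q=tuple(tray(.037,.0435,C,-27).round(4).tolist())
im,d=snap("scene"); P=cloud("scene",d); a=P[np.hypot(P[...,0]-.43,P[...,1]+.11)<.03]; a=a[(a[:,2]<.05)]
print(np.histogram(a[:,2],[-.01,.01,.02,.03,.04,.05]))
go([q+(.17,-47)]); 
E
```

```text
(array([ 84,  23,  25,  45, 144]), array([-0.01,  0.01,  0.02,  0.03,  0.04,  0.05]))
t 32.17 at [ 0.4301 -0.1098  0.0249] th -46.96 gap 0.444 F [-2.  -0.3  5.6]
  (0.4839, -0.3471, 0.17, -47) -> [-0.409  0.701 -0.484] turn 0.0
```

Call:
drive_tool([
  [[0, 0, -0.08, 0, -1], [0, 0, -0.2, 0, -1], [0, 0, -0.32, 0, -1], [0, 0, -0.44, 0, -1], [-0.03, 0.05, -0.484, 0, -1], [-0.08, 0.13, -0.484, 0, -1], [-0.13, 0.23, -0.484, 0, -1], [-0.19, 0.33, -0.484, 0, -1], [-0.25, 0.43, -0.484, 0, -1], [-0.31, 0.53, -0.484, 0, -1], [-0.36, 0.62, -0.484, 0, -1], [-0.395, 0.68, -0.484, 0, -1], [-0.409, 0.701, -0.484, 0, -1], [-0.409, 0.701, -0.484, 0, -1], [-0.409, 0.701, -0.4, 0, -1], [-0.409, 0.701, -0.3, 0, -1], [-0.409, 0.701, -0.2, 0, -1], [-0.409, 0.701, -0.2, 0, -1], [-0.409, 0.701, -0.2, 0, -1]],
])

```text
time: 33.75
tool_pos: [0.4824, -0.3447, 0.0833]
orientation: [-179.7, -0.0, 43.1]
force: [1.1, 0.1, 0.1]
finger_gap: 0.441
```

```bash
python3 - <<'E'
from plan import *
C=np.array([.4312,-.3691]); q=tuple(tray(.037,.0435,C,-27).round(4).tolist())
snap("scene"); go([q+(.032,-47)]); 
E
```

```text
t 33.8 at [ 0.4837 -0.3461  0.085 ] th -46.94 gap 0.443 F [ 0.4 -0.7 -0.6]
  (0.4839, -0.3471, 0.032, -47) -> [-0.002  0.003  0.177] turn 0.001
```

Call:
drive_tool([
  [[0, 0, 0.07, 0, -1], [0, 0, 0.13, 0, -1], [0, 0, 0.16, 0, -1], [0, 0, 0.176, 0, -1], [0, 0, 0.176, 0, -1], [0, 0, 0.176, 0, -1], [0, 0, 0.176, 0, 0.15], [0, 0, 0.176, 0, 0.15], [0, 0, 0.176, 0, 0.15], [0, 0, 0.176, 0, 0.15], [0, 0, 0.1, 0, 0.15], [0, 0, 0, 0, 0.15], [0, 0, -0.13, 0, 0.15], [0, 0, -0.26, 0, 0.15], [0, 0, -0.35, 0.07, 0], [0, 0, -0.35, 0.14, 0], [0, 0, -0.35, 0.21, 0], [0, 0, -0.35, 0.28, 0], [0, 0, -0.35, 0.35, 0], [0, 0, -0.35, 0.35, 0]],
])

```text
time: 35.47
tool_pos: [0.4837, -0.3469, 0.189]
orientation: [-180.0, 0.0, 11.4]
force: [-0.6, 0.2, -0.3]
finger_gap: 0.501
```

```bash
python3 - <<'E'
from chk import *
C=np.array([.4312,-.3691]); im,it=chk(None,C,-27)
d=bot.camera("top")[1]; Q=cloud("top",d)
m=(np.abs(Q[...,0]-T0[0])<.12)&(np.abs(Q[...,1]-T0[1])<.12)&(Q[...,2]>.014)&(Q[...,2]<.03)
print("tray",cv2.minAreaRect(Q[m][:,:2].astype(np.float32)*1000))
d=bot.camera("scene")[1]; Q=cloud("scene",d)
m=(np.hypot(Q[...,0]-C[0],Q[...,1]-C[1])<.03)&(Q[...,2]>.07)&(Q[...,2]<.12); print("handle",Q[m].mean(0),Q[m].min(0),Q[m].max(0),m.sum())
cv2.imwrite("pics/u1.png",cv2.resize(np.hstack([im[105:175,180:270],it[225:305,385:465][:70,:70]])[:,:,::-1],None,fx=5,fy=5,interpolation=2))
go([tuple(C)+(.2,-117)])
E
```

```text
p0 scn 254 z95 0.0538
p0 top 40 z95 0.0536
p1 scn 168 z95 0.0536
p2 scn 123 z95 0.0727
p2 top 61 z95 0.0715
p3 scn 185 z95 0.0543
tray ((451.0713195800781, -303.079345703125), (17.135278701782227, 106.1933364868164), 67.40100860595703)
handle [ 0.4344715  -0.36761612  0.09097409] [ 0.42158089 -0.38060581  0.07034382] [ 0.44699758 -0.35735309  0.10903719] 119
t 35.67 at [ 0.4837 -0.3471  0.189 ] th -78.38 gap 0.5 F [ 0.4  0.3 -0.5]
  (np.float64(0.4312), np.float64(-0.3691), 0.2, -117) -> [-0.186  0.037 -0.037] turn 0.429
```

View pics/u1.png

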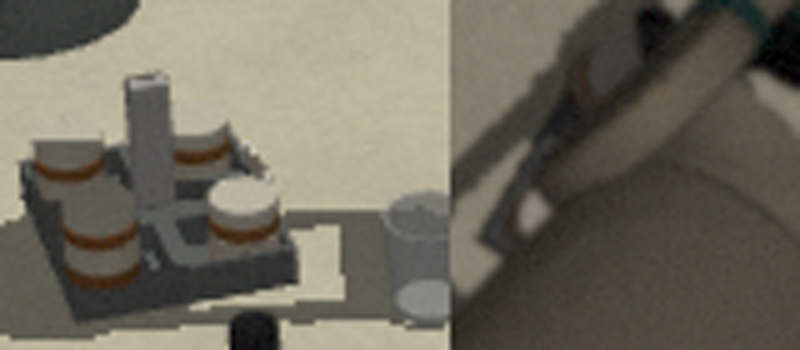

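The jar in pocket 2 is upright but stands on the walls, with its top at about 69 mm. I'll work out where it and the pocket really are.

```bash
python3 - <<'E'
from plan import *
C=np.array([.4312,-.3691])
im,d=snap("scene"); P=cloud("scene",d); np.savez("s5.npz",im=im,d=d)
def tr(p,yaw=-27):
    X=np.atleast_2d(p)[:,:2]-C; a=np.deg2rad(-yaw); return (1000*np.stack([X[:,0]*np.cos(a)-X[:,1]*np.sin(a),X[:,0]*np.sin(a)+X[:,1]*np.cos(a)],1)).round(1)
# cap-top points by height
near=np.hypot(P[...,0]-C[0],P[...,1]-C[1])<.11
for lo,hi in((.062,.078),(.046,.058)):
    m=(near&(P[...,2]>lo)&(P[...,2]<hi)).astype(np.uint8); k,l,st,c=cv2.connectedComponentsWithStats(m)
    for i in range(1,k):
        if st[i,4]>20: q=P[l==i]; t=tr(q); print(lo,st[i,4],"px",c[i].round(0),"tray ctr",((t.min(0)+t.max(0))/2).round(1),"span",np.ptp(t,axis=0),"zmed",np.median(q[:,2]).round(4))
# tray wall tops
m=near&(P[...,2]>.012)&(P[...,2]<.027); t=tr(P[m]); print("wall extents",t.min(0),t.max(0),cv2.minAreaRect(P[m][:,:2].astype(np.float32)*1000))
m=near&(P[...,2]>.08)&(P[...,2]<.12); t=tr(P[m]); print("handle",t.min(0),t.max(0),t.mean(0))
s=bot.read_state(); print(s["tool_pos"])
# tray wall corners by eye in u1 (scene, x5): left (22,163), front (78,320), right (298,250)
for u,v in((22,163),(78,300),(298,240)): print((u,v),tr(ray("scene",u/5+180,v/5+105,.024)))
print("cap top by eye",tr(ray("scene",100/5+180,200/5+105,.069)))
E
```

```text
0.062 45 px [210. 133.] tray ctr [1.  3.5] span [23.6 15.2] zmed 0.0697
0.062 127 px [199. 146.] tray ctr [45.5 57. ] span [38.4 43.2] zmed 0.07
0.046 85 px [219. 129.] tray ctr [-37.8 -43.2] span [35.3 42.4] zmed 0.0516
0.046 100 px [193. 133.] tray ctr [ 38.8 -46.2] span [38.3 44.4] zmed 0.0516
0.046 32 px [210. 138.] tray ctr [1.  2.2] span [24.1 11.5] zmed 0.0517
0.046 106 px [228. 144.] tray ctr [-39.   47.1] span [39.1 42.7] zmed 0.0516
0.046 54 px [200. 154.] tray ctr [45.3 67.6] span [38.5 22.7] zmed 0.0529
wall extents [-63.7 -77.4] [65.8 74.4] ((431.6611022949219, -371.0405578613281), (151.6649932861328, 129.1855010986328), 63.3204345703125)
handle [-10.3 -13.7] [14.  12.2] [2.19       2.75333333]
[ 0.48365892 -0.34715418  0.18910195]
(22, 163) [[ 61.6 -71.2]]
(78, 300) [[64.1 79.8]]
(298, 240) [[-66.8  60.6]]
cap top by eye [[42.5 55.2]]
```

```bash
python3 - <<'E'
from plan import *
C=np.array([.4312,-.3691]); q=tuple(tray(.0445,.056,C,-27).round(4).tolist()); r=tuple(tray(.035,.0430,C,-27).round(4).tolist())
go([q+(.15,-47),q+(.044,-47)]); go([r+(.06,-47)],q+(.044,-47)); print(q,r)
E
```

```text
t 35.72 at [ 0.4837 -0.3472  0.1891] th -78.41 gap 0.498 F [-0.3  0.5  0.4]
  (0.4963, -0.3394, 0.15, -47) -> [ 0.046 -0.017  0.13 ] turn -0.349
  (0.4963, -0.3394, 0.044, -47) -> [ 0.047 -0.017  0.484] turn -0.349
t 35.72 at [ 0.4963 -0.3394  0.044 ] th -47 gap 0.498 F [-0.3  0.5  0.4]
  (0.4819, -0.3467, 0.06, -47) -> [-0.052 -0.015 -0.053] turn 0.0
(0.4963, -0.3394) (0.4819, -0.3467)
```

Call:
drive_tool([
  [[0.047, -0.017, 0, -0.08, 0.6], [0.047, -0.017, 0, -0.16, 0.6], [0.047, -0.017, 0, -0.23, 0.6], [0.047, -0.017, 0, -0.3, 0.6], [0.047, -0.017, 0, -0.349, 0.6], [0.047, -0.017, 0.1, -0.349, 0.6], [0.047, -0.017, 0.2, -0.349, 0.6], [0.047, -0.017, 0.3, -0.349, 0.6], [0.047, -0.017, 0.4, -0.349, 0.6], [0.047, -0.017, 0.46, -0.349, 0.6], [0.047, -0.017, 0.484, -0.349, 0.6], [0.047, -0.017, 0.484, -0.349, 0.6], [0.047, -0.017, 0.484, -0.349, 0.6], [0.047, -0.017, 0.484, -0.349, -1], [0.047, -0.017, 0.484, -0.349, -1], [0.047, -0.017, 0.484, -0.349, -1], [0.047, -0.017, 0.484, -0.349, -1], [0.047, -0.017, 0.46, -0.349, -1], [0.047, -0.017, 0.43, -0.349, -1], [0.047, -0.017, 0.43, -0.349, -1]],
])

```text
time: 37.38
tool_pos: [0.4975, -0.3402, 0.0624]
orientation: [179.8, -0.0, 42.9]
force: [-0.1, -0.2, -0.3]
finger_gap: 0.45
```

```bash
python3 - <<'E'
from plan import *
C=np.array([.4312,-.3691]); r=tuple(tray(.035,.0430,C,-27).round(4).tolist())
im,d=snap("scene"); P=cloud("scene",d)
go([r+(.06,-47)])
p=proj("scene",(.4963,-.3394,.07)); print(p)
u,v=int(p[0]),int(p[1]); cv2.imwrite("pics/u2.png",cv2.resize(im[v-45:v+45,u-50:u+60][:,:,::-1],None,fx=6,fy=6))
E
```

```text
t 37.43 at [ 0.4972 -0.34    0.0617] th -47.09 gap 0.453 F [-0.1 -0.2 -0.8]
  (0.4819, -0.3467, 0.06, -47) -> [-0.053 -0.018  0.006] turn -0.001
[199.32134411 144.95278476]
```

View pics/u2.png

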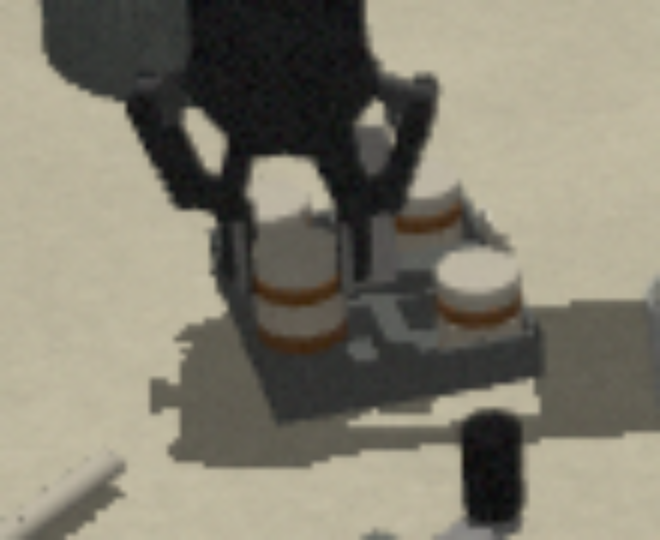

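The jar is held centrally with a gap of .453. I'll shift it over the pocket centre and lower it.

```bash
python3 - <<'E'
from plan import *
C=np.array([.4312,-.3691]); r=tuple(tray(.036,.0432,C,-27).round(4).tolist())
go([r+(.06,-52),r+(.0275,-52)],(.4965,-.3394,.0605,-47))
E
```

```text
t 37.43 at [ 0.4965 -0.3394  0.0605] th -47 gap 0.453 F [-0.1 -0.2 -0.8]
  (0.4829, -0.347, 0.06, -52) -> [-0.05  -0.012  0.002] turn 0.056
  (0.4829, -0.347, 0.0275, -52) -> [-0.05  -0.012  0.11 ] turn 0.056
```

Call:
drive_tool([
  [[-0.015, -0.004, 0, 0.02, -1], [-0.03, -0.008, 0, 0.04, -1], [-0.05, -0.012, 0, 0.056, -1], [-0.05, -0.012, 0, 0.056, -1], [-0.05, -0.012, 0.03, 0.056, -1], [-0.05, -0.012, 0.06, 0.056, -1], [-0.05, -0.012, 0.09, 0.056, -1], [-0.05, -0.012, 0.11, 0.056, -1], [-0.05, -0.012, 0.11, 0.056, -1], [-0.05, -0.012, 0.11, 0.056, -1]],
])

```text
time: 38.27
tool_pos: [0.4829, -0.3467, 0.0264]
orientation: [-179.9, 0.0, 37.9]
force: [-0.1, -0.9, -0.5]
finger_gap: 0.45
```

Call:
drive_tool([
  [[0, 0, 0, 0, 0.15], [0, 0, 0, 0, 0.15], [0, 0, 0, 0, 0.15], [0, 0, 0, 0, 0.15], [0, 0, -0.08, 0, 0.15], [0, 0, -0.18, 0, 0.15], [0, 0, -0.3, 0, 0.15], [0, 0, -0.42, 0, 0.15], [0.1, 0, -0.5, 0.07, 0], [0.2, 0, -0.5, 0.14, 0], [0.3, 0, -0.5, 0.21, 0], [0.4, 0, -0.5, 0.28, 0], [0.4, 0, -0.5, 0.35, 0], [0.4, 0, -0.5, 0.35, 0]],
])

```text
time: 39.43
tool_pos: [0.5788, -0.272, 0.1771]
orientation: [-180.0, -0.0, 6.4]
force: [-0.6, -0.7, -0.5]
finger_gap: 0.505
```

```bash
cat > loc.py <<'E'
from plan import *
# cap centres relative to a tray pose, from scene + top depth; rect of walls; handle
def tr(p,C,yaw):
    X=np.atleast_2d(p)[:,:2]-C; a=np.deg2rad(-yaw); return 1000*np.stack([X[:,0]*np.cos(a)-X[:,1]*np.sin(a),X[:,0]*np.sin(a)+X[:,1]*np.cos(a)],1)
def look(C,yaw,base=0.,cams=("scene","top")):
    C=np.array(C)
    for n in cams:
        im,d=snap(n); P=cloud(n,d); near=np.hypot(P[...,0]-C[0],P[...,1]-C[1])<.10
        for lo,hi in((.058,.078),(.044,.058)):
            m=(near&(P[...,2]>base+lo)&(P[...,2]<base+hi)).astype(np.uint8); k,l,st,c=cv2.connectedComponentsWithStats(m)
            for i in range(1,k):
                if st[i,4]>25: q=P[l==i]; t=tr(q,C,yaw); print(n,lo,st[i,4],"tray",((t.min(0)+t.max(0))/2).round(1),"span",np.ptp(t,axis=0).round(0),"zmed",(np.median(q[:,2])-base).round(4))
        m=near&(P[...,2]>base+.014)&(P[...,2]<base+.027); print(n,"walls",[np.round(v,1) for v in cv2.minAreaRect(P[m][:,:2].astype(np.float32)*1000)])
        m=(np.hypot(P[...,0]-C[0],P[...,1]-C[1])<.035)&(P[...,2]>base+.08)&(P[...,2]<base+.118); t=tr(P[m],C,yaw)
        if m.sum(): print(n,"handle",t.mean(0).round(1),t.min(0).round(1),t.max(0).round(1),m.sum())
E
python3 - <<'E'
from loc import *
look((.4312,-.3691),-27); go([(.4312,-.3691,.2,-117)])
E
```

```text
scene 0.058 54 tray [0.7 3.9] span [25. 13.] zmed 0.0678
scene 0.044 92 tray [-37.6 -43.6] span [34. 47.] zmed 0.0514
scene 0.044 68 tray [ 38.4 -49.1] span [38. 47.] zmed 0.0513
scene 0.044 38 tray [1.1 3.3] span [23. 12.] zmed 0.0519
scene 0.044 110 tray [-38.8  48.8] span [39. 46.] zmed 0.0515
scene 0.044 114 tray [37.6 45.9] span [39. 39.] zmed 0.0514
scene walls [array([ 431.4, -369.7]), array([150.5, 129.9]), np.float64(62.4)]
scene handle [2.1 2.3] [ -9.8 -12.2] [13.5 10.1] 90
top 0.044 179 tray [ 37.1 -45.7] span [39. 39.] zmed 0.0497
top 0.044 182 tray [-37.4 -42. ] span [40. 39.] zmed 0.0495
top walls [array([ 413. , -401.2]), array([ 69.3, 128.8]), np.float64(62.3)]
top handle [-4.1  1.7] [-13.6  -6. ] [10.2  8.2] 69
t 39.53 at [ 0.5774 -0.2733  0.1771] th -83.45 gap 0.496 F [ 0.1 -0.9  0.9]
  (0.4312, -0.3691, 0.2, -117) -> [-0.521  0.262 -0.076] turn 0.373
```

All four jars now read the same height (51 mm) in their pockets. Next I grip the tray handle with a strong grip.

Call:
drive_tool([
  [[-0.1, 0.05, 0, 0.07, 0], [-0.2, 0.1, 0, 0.14, 0], [-0.3, 0.15, 0, 0.21, 0], [-0.4, 0.2, 0, 0.28, 0], [-0.5, 0.25, 0, 0.34, 0], [-0.521, 0.262, 0, 0.378, 0], [-0.521, 0.262, 0, 0.378, 0], [-0.521, 0.262, 0, 0.378, 0], [-0.521, 0.262, 0.1, 0.378, 0], [-0.521, 0.262, 0.2, 0.378, 0], [-0.521, 0.262, 0.3, 0.378, 0], [-0.521, 0.262, 0.36, 0.378, 0], [-0.521, 0.262, 0.384, 0.378, 0], [-0.521, 0.262, 0.384, 0.378, 0], [-0.521, 0.262, 0.384, 0.378, 0]],
])

```text
time: 40.78
tool_pos: [0.4321, -0.3689, 0.0625]
orientation: [-180.0, -0.0, -27.6]
force: [-0.1, 0.2, 0.9]
finger_gap: 0.5
```

Call:
drive_tool([
  [[0, 0, 0, 0, -1], [0, 0, 0, 0, -1], [0, 0, 0, 0, -1], [0, 0, 0, 0, -1], [0, 0, 0, 0, -1], [0, 0, 0, 0, -1]],
], grip_force=110)

```text
time: 41.28
tool_pos: [0.4321, -0.3699, 0.0638]
orientation: [179.9, -0.2, -27.6]
force: [-0.1, -0.2, 6.2]
finger_gap: 0.152
```

```bash
python3 - <<'E'
from loc import *
look((.4312,-.3691),-27.5,cams=("scene",)); go([(.43,-.36,.152,-117.5)]); go([(.43,-.11,.155,-117.5)],(.4312,-.3691,.155,-117.5))
E
```

```text
scene 0.058 39 tray [1.8 5.3] span [23. 29.] zmed 0.0684
scene 0.044 88 tray [-37.6 -42.3] span [33. 45.] zmed 0.0516
scene 0.044 106 tray [ 39.8 -46.5] span [37. 41.] zmed 0.0515
scene 0.044 38 tray [1.9 4.3] span [22. 13.] zmed 0.0503
scene 0.044 113 tray [-39.1  45.1] span [37. 46.] zmed 0.0515
scene 0.044 117 tray [36.7 46.5] span [39. 45.] zmed 0.0516
scene walls [array([ 431.7, -370. ]), array([150.7, 128.9]), np.float64(62.2)]
scene handle [ 6.4 11.9] [ -7.3 -31.4] [15.9 34.6] 84
t 41.33 at [ 0.432  -0.3698  0.0638] th -117.65 gap 0.15 F [ 0.1 -0.1  5.9]
  (0.43, -0.36, 0.152, -117.5) -> [-0.02  -0.026 -0.294] turn -0.002
t 41.33 at [ 0.4312 -0.3691  0.155 ] th -117.5 gap 0.15 F [ 0.1 -0.1  5.9]
  (0.43, -0.11, 0.155, -117.5) -> [-0.402 -0.764 -0.   ] turn -0.0
```

Call:
drive_tool([
  [[0, 0, -0.02, 0, -1], [0, 0, -0.06, 0, -1], [0, 0, -0.11, 0, -1], [0, 0, -0.17, 0, -1], [0, 0, -0.23, 0, -1], [0, 0, -0.28, 0, -1], [0, 0, -0.31, 0, -1], [0, 0, -0.32, 0, -1], [0, 0, -0.32, 0, -1], [0, 0, -0.32, 0, -1]],
])

```text
time: 42.17
tool_pos: [0.4305, -0.3681, 0.1571]
orientation: [-179.9, 0.1, -27.7]
force: [-0.1, -0.0, -4.4]
finger_gap: 0.144
```

```bash
python3 - <<'E'
from loc import *
s=bot.read_state(); p=s["tool_pos"]
look(p[:2],-27.6,base=p[2]-.0638); go([(.43,-.11,.158,-117.5)])
E
```

```text
scene 0.058 48 tray [0.6 3.9] span [23. 35.] zmed 0.0677
scene 0.044 92 tray [-38.2 -41.4] span [34. 42.] zmed 0.0513
scene 0.044 110 tray [ 38.5 -46.6] span [37. 43.] zmed 0.051
scene 0.044 42 tray [0.7 4.5] span [22. 13.] zmed 0.0515
scene 0.044 123 tray [-41.8  36.6] span [43. 68.] zmed 0.0515
scene 0.044 122 tray [36.  47.3] span [38. 46.] zmed 0.0507
scene walls [array([ 430.2, -368.2]), array([150., 129.]), np.float64(62.4)]
scene handle [ 5.  11.8] [ -8.6 -27.8] [14.3 34.2] 104
top 0.044 132 tray [33.5 51.9] span [40. 31.] zmed 0.0487
top 0.044 206 tray [-42.6  49.2] span [39. 39.] zmed 0.0496
top walls [array([ 430. , -365.3]), array([142.2, 130.3]), np.float64(62.5)]
top handle [-6.2 20.1] [-13.8 -32.2] [ 2.6 34.9] 16
t 42.27 at [ 0.4304 -0.368   0.1567] th -117.65 gap 0.15 F [-0.7  0.2 -5.2]
  (0.43, -0.11, 0.158, -117.5) -> [-0.401 -0.761 -0.002] turn -0.002
```

Call:
drive_tool([
  [[-0.008, -0.015, 0, 0, -1], [-0.025, -0.045, 0, 0, -1], [-0.05, -0.09, 0, 0, -1], [-0.08, -0.15, 0, 0, -1], [-0.11, -0.21, 0, 0, -1], [-0.145, -0.275, 0, 0, -1], [-0.18, -0.34, 0, 0, -1], [-0.215, -0.405, 0, 0, -1], [-0.25, -0.47, 0, 0, -1], [-0.285, -0.535, 0, 0, -1], [-0.315, -0.595, 0, 0, -1], [-0.345, -0.65, 0, 0, -1], [-0.37, -0.7, 0, 0, -1], [-0.39, -0.735, 0, 0, -1], [-0.4, -0.755, 0, 0, -1], [-0.401, -0.761, 0, 0, -1], [-0.401, -0.761, 0, 0, -1]],
])

```text
time: 43.68
tool_pos: [0.4306, -0.1104, 0.1583]
orientation: [180.0, -0.0, -27.6]
force: [-0.2, -0.7, -4.1]
finger_gap: 0.151
```

```bash
python3 - <<'E'
from loc import *
go([(.43,.141,.158,-85)])
E
```

```text
t 43.68 at [ 0.4306 -0.1104  0.1583] th -117.59 gap 0.151 F [-0.2 -0.7 -4.1]
  (0.43, 0.141, 0.158, -85) -> [-0.39  -0.742  0.   ] turn -0.362
```

Call:
drive_tool([
  [[-0.008, -0.015, 0, -0.01, -1], [-0.025, -0.045, 0, -0.03, -1], [-0.05, -0.09, 0, -0.055, -1], [-0.08, -0.15, 0, -0.08, -1], [-0.11, -0.21, 0, -0.11, -1], [-0.145, -0.275, 0, -0.14, -1], [-0.18, -0.34, 0, -0.17, -1], [-0.215, -0.405, 0, -0.2, -1], [-0.25, -0.47, 0, -0.23, -1], [-0.285, -0.535, 0, -0.26, -1], [-0.315, -0.595, 0, -0.29, -1], [-0.345, -0.65, 0, -0.315, -1], [-0.37, -0.7, 0, -0.34, -1], [-0.385, -0.73, 0, -0.355, -1], [-0.39, -0.742, 0, -0.362, -1], [-0.39, -0.742, 0, -0.362, -1], [-0.39, -0.742, 0, -0.362, -1]],
])

```text
time: 45.1
tool_pos: [0.4301, 0.1402, 0.158]
orientation: [180.0, 0.0, 4.9]
force: [-0.3, 0.1, -4.8]
finger_gap: 0.145
```

```bash
python3 - <<'E'
from loc import *
snap("top")
go([(.608,.141,.158,-84.8)])
E
```

```text
t 45.15 at [0.4301 0.14   0.158 ] th -85.11 gap 0.151 F [-0.3 -0.3 -4.9]
  (0.608, 0.141, 0.158, -84.8) -> [ 0.591  0.047 -0.   ] turn -0.003
```

Call:
drive_tool([
  [[0.01, 0, 0, 0, -1], [0.035, 0.003, 0, 0, -1], [0.07, 0.006, 0, 0, -1], [0.11, 0.01, 0, 0, -1], [0.16, 0.014, 0, 0, -1], [0.22, 0.018, 0, 0, -1], [0.28, 0.022, 0, 0, -1], [0.34, 0.027, 0, 0, -1], [0.4, 0.032, 0, 0, -1], [0.46, 0.037, 0, 0, -1], [0.51, 0.041, 0, 0, -1], [0.55, 0.044, 0, 0, -1], [0.58, 0.046, 0, -0.003, -1], [0.591, 0.047, 0, -0.003, -1], [0.591, 0.047, 0, -0.003, -1], [0.591, 0.047, 0, -0.003, -1]],
])

```text
time: 46.48
tool_pos: [0.6076, 0.1418, 0.1577]
orientation: [-180.0, 0.1, 5.2]
force: [-1.0, -0.5, -5.0]
finger_gap: 0.152
```

```bash
python3 - <<'E'
from loc import *
s=bot.read_state(); p=s["tool_pos"]
look(p[:2],5,base=p[2]-.0638); go([(.608,.141,.124,-84.8)])
# nest inner edges from initial clouds in frame at (.608,.141), yaw 5.2
for n in("top","scene"):
    z=np.load(n+"0.npz"); P=cloud(n,z["d"]); near=np.hypot(P[...,0]-.608,P[...,1]-.141)<.14
    for lo,hi in((.064,.071),(.074,.082)):
        m=near&(P[...,2]>lo)&(P[...,2]<hi); t=tr(P[m],np.array([.608,.141]),5.2); print(n,lo,m.sum(),np.percentile(t,[1,50,99],axis=0).round(1).tolist())
        for k,lbl in((0,"x"),(1,"y")):
            h,e=np.histogram(t[:,k],np.arange(-96,97,4)); print(lbl,{int(e[i]):int(h[i]) for i in range(len(h)) if h[i]>8})
E
```

```text
scene 0.058 92 tray [ 3.2 -1.3] span [21. 40.] zmed 0.071
scene 0.044 76 tray [-29.8 -49.5] span [30. 29.] zmed 0.051
scene 0.044 241 tray [-40.6  46.1] span [40. 39.] zmed 0.0508
scene 0.044 239 tray [ 38.5 -46.7] span [39. 39.] zmed 0.0509
scene 0.044 54 tray [ 0.4 -1.2] span [23. 15.] zmed 0.0508
scene 0.044 266 tray [35.2 46.3] span [40. 40.] zmed 0.0507
scene walls [array([606.4, 140.6]), array([133.3, 144.7]), np.float64(5.8)]
scene handle [7.3 0.9] [-12.1 -31.5] [14.6 32.7] 361
top 0.044 42 tray [ 40.9 -50. ] span [32. 26.] zmed 0.0494
top 0.044 132 tray [-37.5 -47.9] span [38. 24.] zmed 0.0498
top walls [array([605.5, 142.8]), array([129., 140.]), np.float64(5.7)]
top handle [-11.2   7.2] [-14.   -7.2] [-6.7 31. ] 45
t 46.58 at [0.6071 0.1419 0.158 ] th -84.8 gap 0.145 F [-0.6  0.1 -4.8]
  (0.608, 0.141, 0.124, -84.8) -> [0.003 0.003 0.113] turn 0.0
top 0.064 453 [[-76.2, -80.7], [22.9, 1.1], [74.5, 82.4]]
x {-80: 14, -76: 24, -60: 9, -48: 12, -44: 9, -40: 11, -36: 9, -32: 10, -28: 9, -16: 11, -12: 9, -4: 10, 0: 10, 16: 9, 24: 12, 28: 11, 32: 10, 40: 10, 48: 9, 60: 12, 64: 18
[... 349 characters left out ...]
: 15, -48: 13, -44: 13, -40: 14, -36: 12, -32: 13, -28: 17, -24: 9, -20: 15, -16: 9, -12: 10, -8: 12, -4: 12, 0: 13, 4: 13, 8: 10, 12: 18, 16: 16, 20: 13, 24: 15, 28: 11, 32: 18, 36: 9, 40: 16, 44: 19, 48: 14, 52: 11, 56: 15, 60: 11, 64: 24, 68: 105, 72: 138}
y {-88: 11, -84: 78, -80: 85, -76: 14, -68: 15, -64: 17, -60: 12, -56: 17, -48: 12, -44: 12, -40: 9, -36: 14, -32: 16, -28: 12, -20: 17, -16: 10, -12: 14, -8: 12, -4: 14, 0: 12, 4: 14, 8: 13, 12: 13, 16: 17, 20: 14, 24: 13, 28: 17, 32: 12, 36: 13, 40: 12, 44: 12, 48: 15, 52: 15, 56: 16, 60: 11, 64: 15, 68: 12, 72: 64, 76: 122, 80: 13}
scene 0.074 235 [[-78.5, -81.0], [-72.0, 4.3], [-67.4, 78.4]]
x {-80: 21, -76: 94, -72: 114}
y {12: 10}
```

Call:
drive_tool([
  [[0.004, 0.003, 0, 0, -1], [0.004, 0.005, 0, 0, -1], [0.004, 0.005, 0.02, 0, -1], [0.004, 0.005, 0.04, 0, -1], [0.004, 0.005, 0.06, 0, -1], [0.004, 0.005, 0.075, 0, -1], [0.004, 0.005, 0.085, 0, -1], [0.004, 0.005, 0.095, 0, -1], [0.004, 0.005, 0.095, 0, -1], [0.004, 0.005, 0.095, 0, -1]],
])

```text
time: 47.42
tool_pos: [0.6093, 0.1405, 0.1294]
orientation: [-180.0, 0.0, 5.2]
force: [0.4, 0.1, -5.4]
finger_gap: 0.153
```

```bash
python3 - <<'E'
from loc import *
s=bot.read_state(); p=s["tool_pos"]; print(s["ft_torque"])
look(p[:2],5.2,base=p[2]-.0638); go([(.6085,.1403,.124,-84.8)])
E
```

```text
[-0.07771037  0.03952216 -0.02575941]
scene 0.058 92 tray [ 3.2 -1.2] span [21. 38.] zmed 0.0715
scene 0.044 76 tray [-31.2 -50.9] span [32. 27.] zmed 0.0508
scene 0.044 233 tray [-40.3  45.9] span [41. 40.] zmed 0.051
scene 0.044 236 tray [ 38.4 -47.4] span [41. 40.] zmed 0.0507
scene 0.044 48 tray [-0.2  0.6] span [26. 14.] zmed 0.0503
scene 0.044 263 tray [35.8 46.1] span [41. 39.] zmed 0.0507
scene walls [array([610.1, 139.3]), array([131.7, 145.1]), np.float64(5.9)]
scene handle [6.8 0.7] [-10.9 -32.7] [14.7 32.6] 343
top 0.044 40 tray [ 41.2 -50.3] span [33. 27.] zmed 0.0497
top 0.044 122 tray [-36.6 -47.9] span [39. 24.] zmed 0.0495
top walls [array([603.1, 141. ]), array([138.7, 140.2]), np.float64(6.1)]
top handle [-10.8   7.6] [-14.   -5.3] [-6.2 31.5] 40
t 47.52 at [0.6097 0.1406 0.1299] th -84.8 gap 0.148 F [ 0.3  0.7 -5.1]
  (0.6085, 0.1403, 0.124, -84.8) -> [-0.004  0.001  0.02 ] turn -0.0
```

Call:
drive_tool([
  [[0, 0, 0.007, 0, -1], [0, 0, 0.014, 0, -1], [0, 0, 0.019, 0, -1], [0, 0, 0.023, 0, -1], [0, 0, 0.023, 0, -1]],
])

```text
time: 47.93
tool_pos: [0.6092, 0.1405, 0.1239]
orientation: [-180.0, -0.0, 5.2]
force: [-3.3, -0.8, 2.8]
finger_gap: 0.147
```

Call:
drive_tool([
  [[0, 0, 0, 0, 0], [0, 0, 0, 0, 0], [0, 0, 0, 0, 0], [0, 0, 0, 0, 0], [0, 0, -0.05, 0, 0], [0, 0, -0.12, 0, 0], [0, 0, -0.2, 0, 0], [0, 0, -0.28, 0, 0], [0, 0, -0.28, 0, 0.2], [0, 0, -0.28, 0, 0.2]],
])

```text
time: 48.77
tool_pos: [0.6105, 0.1407, 0.2085]
orientation: [-180.0, -0.2, 5.2]
force: [0.7, 0.8, 0.0]
finger_gap: 0.599
```

```bash
python3 - <<'E'
from loc import *
look((.609,.1405),5.2,base=.06)
for n in("scene",):
    im,d=snap(n); P=cloud(n,d); m=(P[...,2]>.135)&(P[...,2]<.165)&(np.hypot(P[...,0]-.6,P[...,1]+.1)<.035); q=P[m]; print("knob",np.round(cv2.minAreaRect(q[:,:2].astype(np.float32)*1000)[0],1),q.min(0),q.max(0))
go([(.6,-.1005,.2,5.2),(.6,-.1005,.119,5.2)])
E
```

```text
scene 0.058 81 tray [ 1.  -0.5] span [24. 15.] zmed 0.0681
scene 0.044 145 tray [-35.5 -46.6] span [40. 33.] zmed 0.0513
scene 0.044 237 tray [ 39.2 -47.9] span [40. 39.] zmed 0.0509
scene 0.044 230 tray [-41.7  45.4] span [44. 41.] zmed 0.051
scene 0.044 51 tray [ 0.3 -0.6] span [27. 15.] zmed 0.0523
scene 0.044 256 tray [36.4 45.7] span [39. 40.] zmed 0.0509
scene walls [array([602.7, 138.3]), array([144.3, 145. ]), np.float64(5.2)]
scene handle [3.4 1.4] [-13.2  -9.5] [12.9  7.4] 153
top 0.044 97 tray [ 34.4 -47.6] span [33. 32.] zmed 0.0493
top 0.044 79 tray [27.7 48. ] span [25. 38.] zmed 0.0489
top 0.044 143 tray [-37.1 -46.2] span [38. 27.] zmed 0.0493
top walls [array([600.5, 141.2]), array([139.1, 141.2]), np.float64(6.2)]
top handle [-3.1  4.4] [-13.3   0.3] [10.7  8.1] 36
knob [ 600.9 -101.7] [ 0.58811085 -0.11222551  0.13503057] [ 0.61202951 -0.08877856  0.15609867]
t 48.92 at [0.6086 0.1404 0.2054] th -84.8 gap 0.596 F [-0.8 -0.4 -0.1]
  (0.6, -0.1005, 0.2, 5.2) -> [-0.101  0.797  0.018] turn -1.0
  (0.6, -0.1005, 0.119, 5.2) -> [-0.101  0.797  0.288] turn -1.0
```

Call:
drive_tool([
  [[-0.01, 0.08, 0, -0.06, 0.2], [-0.02, 0.2, 0, -0.12, 0.2], [-0.04, 0.33, 0, -0.19, 0.2], [-0.06, 0.46, 0, -0.26, 0.2], [-0.08, 0.59, 0, -0.33, 0.2], [-0.1, 0.72, 0, -0.4, 0.2], [-0.101, 0.797, 0, -0.47, 0.2], [-0.101, 0.797, 0, -0.54, 0.2], [-0.101, 0.797, 0, -0.61, 0.2], [-0.101, 0.797, 0, -0.68, 0.2], [-0.101, 0.797, 0, -0.75, 0.2], [-0.101, 0.797, 0, -0.82, 0.2], [-0.101, 0.797, 0, -0.89, 0.2], [-0.101, 0.797, 0, -0.96, 0.2], [-0.101, 0.797, 0, -1, 0.2], [-0.101, 0.797, 0, -1, 0.2], [-0.101, 0.797, 0, -1, 0.2]],
])

```text
time: 50.33
tool_pos: [0.6003, -0.1002, 0.2055]
orientation: [-179.9, -0.1, 95.1]
force: [0.5, -0.9, -0.0]
finger_gap: 0.599
```

```bash
python3 - <<'E'
from plan import *
snap("scene")
go([(.6003,-.1007,.119,5.2)])
E
```

```text
t 50.38 at [ 0.6004 -0.1002  0.2057] th 5.11 gap 0.598 F [ 0.5 -0.4 -0.2]
  (0.6003, -0.1007, 0.119, 5.2) -> [-0.002 -0.     0.289] turn -0.001
```

Call:
drive_tool([
  [[-0.002, 0, 0.07, 0, 0.2], [-0.002, 0, 0.14, 0, 0.2], [-0.002, 0, 0.2, 0, 0.2], [-0.002, 0, 0.25, 0, 0.2], [-0.002, 0, 0.275, 0, 0.2], [-0.002, 0, 0.289, 0, 0.2], [-0.002, 0, 0.289, 0, 0.2], [-0.002, 0, 0.289, 0, 0.2], [-0.002, 0, 0.289, 0, -1], [-0.002, 0, 0.289, 0, -1], [-0.002, 0, 0.289, 0, -1], [-0.002, 0, 0.289, 0, -1], [-0.002, 0, 0.289, 0, -1]],
], grip_force=30)

```text
time: 51.47
tool_pos: [0.5994, -0.1012, 0.1213]
orientation: [-179.9, 0.0, 95.2]
force: [-4.6, -1.1, 5.0]
finger_gap: 0.271
```

```bash
python3 - <<'E'
from plan import *
s=bot.read_state(); print(s["tool_pos"],s["orientation"],s["force"],s["ft_torque"],s["finger_gap"])
# clockwise arc offsets in tool frame: tool x = mixer +y, tool y = mixer +x (theta=5.2); 120 deg per call at 6 deg/row
R=.05
for k in range(3):
    a0=k*120; rows=[]
    for i in range(1,21):
        f=lambda a:R*np.array([np.sin(np.deg2rad(a)),-np.cos(np.deg2rad(a))])  # (mixer y, mixer x) from the axis; cw from -x goes to +y
        d=(f(a0+6*i)-f(a0))/.3; rows.append([round(d[0],3),round(d[1],3)])
    print(rows)
E
```

```text
[ 0.59937388 -0.10120949  0.12128912] [-1.79864342e+02  3.02109959e-02  9.52138123e+01] [-4.6042429  -1.10038777  4.97016907] [-0.14931516  0.69293666  0.02407821] 0.27058292989458077
[[np.float64(0.017), np.float64(0.001)], [np.float64(0.035), np.float64(0.004)], [np.float64(0.052), np.float64(0.008)], [np.float64(0.068), np.float64(0.014)], [np.float64(0.083), np.float64(0.022)], [np.float64(0.098), np.float64(0.032)], [np.float64(0.112), np.float64(0.043)], [np.float64(0.124), np.float64(0.055)], [np.float64(0.135), np.float64(0.069)], [np.float64(0.144), np.float64(0.083)], [np.float64(0.152), np.float64(0.099)], [np.float64(0.159), np.float64(0.115)], [np.float64(0.163), np.float64(0.132)], [np.float64(0.166), np.float64(0.149)], [np.float64(0.167), np.float64(0.167)], [np.float64(0.166), np.float64(0.184)], [np.float64(0.163), np.float64(0.201)], [np.float64(0.159), np.float64(0.218)], [np.float64(0.152), np.float64(0.234)], [np.float64(0.144), np.float64(0.25)]]
[[np.float64(-0.01), np.float64(0.015)], [np.float64(-0.02), np.float64(0.028)], [np.float64(-0.033), np.float64(0.0
[... 822 characters left out ...]
], [np.float64(-0.021), np.float64(-0.066)], [np.float64(-0.022), np.float64(-0.083)], [np.float64(-0.021), np.float64(-0.101)], [np.float64(-0.019), np.float64(-0.118)], [np.float64(-0.014), np.float64(-0.135)], [np.float64(-0.008), np.float64(-0.151)], [np.float64(-0.0), np.float64(-0.167)], [np.float64(0.01), np.float64(-0.181)], [np.float64(0.02), np.float64(-0.195)], [np.float64(0.033), np.float64(-0.207)], [np.float64(0.046), np.float64(-0.218)], [np.float64(0.061), np.float64(-0.228)], [np.float64(0.077), np.float64(-0.236)], [np.float64(0.093), np.float64(-0.242)], [np.float64(0.11), np.float64(-0.246)], [np.float64(0.127), np.float64(-0.249)], [np.float64(0.144), np.float64(-0.25)]]
```

Call:
drive_tool([
  [[0.009, 0.0, 0, 0, -1], [0.026, 0.002, 0, 0, -1], [0.045, 0.006, 0, 0, -1], [0.064, 0.013, 0, 0, -1], [0.083, 0.022, 0, 0, -1], [0.098, 0.032, 0, 0, -1], [0.112, 0.043, 0, 0, -1], [0.124, 0.055, 0, 0, -1], [0.135, 0.069, 0, 0, -1], [0.144, 0.083, 0, 0, -1], [0.152, 0.099, 0, 0, -1], [0.159, 0.115, 0, 0, -1], [0.163, 0.132, 0, 0, -1], [0.166, 0.149, 0, 0, -1], [0.167, 0.167, 0, 0, -1], [0.166, 0.184, 0, 0, -1], [0.163, 0.201, 0, 0, -1], [0.159, 0.218, 0, 0, -1], [0.152, 0.234, 0, 0, -1], [0.144, 0.25, 0, 0, -1]],
])

```text
time: 53.13
tool_pos: [0.6713, -0.0516, 0.1211]
orientation: [-179.9, 0.1, 95.2]
force: [-4.8, -2.5, 6.1]
finger_gap: 0.274
```

```bash
python3 - <<'E'
from plan import *
s=bot.read_state(); print(s["tool_pos"],s["orientation"],s["force"],s["ft_torque"],s["finger_gap"])
ax=np.array([.6003,-.1007])+.05*np.array([np.cos(np.deg2rad(5.2)),np.sin(np.deg2rad(5.2))]); v=s["tool_pos"][:2]-ax; print(ax,np.hypot(*v),np.degrees(np.arctan2(v[1],v[0])))
im,d=snap("scene"); P=cloud("scene",d); m=(P[...,2]>.107)&(P[...,2]<.116)&(np.hypot(P[...,0]-.609,P[...,1]-.14)<.12); print("cap pts at jar-top height:",m.sum()); m=(P[...,2]>.09)&(P[...,2]<.105)&(np.hypot(P[...,0]-.609,P[...,1]-.14)<.12); print(m.sum())
E
```

```text
[ 0.67132487 -0.05161677  0.12114767] [-1.79941894e+02  5.44405698e-02  9.52118878e+01] [-4.82212694 -2.5046775   6.07144902] [-0.33157481  0.85928367  0.01357553] 0.2737325023258345
[ 0.65009422 -0.09616837] 0.049351651316020116 64.52030225703699
cap pts at jar-top height: 874
527
```

Call:
drive_tool([
  [[-0.01, 0.015, 0, 0, -1], [-0.02, 0.028, 0, 0, -1], [-0.033, 0.041, 0, 0, -1], [-0.046, 0.052, 0, 0, -1], [-0.061, 0.061, 0, 0, -1], [-0.077, 0.069, 0, 0, -1], [-0.093, 0.075, 0, 0, -1], [-0.11, 0.08, 0, 0, -1], [-0.127, 0.082, 0, 0, -1], [-0.144, 0.083, 0, 0, -1], [-0.162, 0.082, 0, 0, -1], [-0.179, 0.08, 0, 0, -1], [-0.196, 0.075, 0, 0, -1], [-0.212, 0.069, 0, 0, -1], [-0.228, 0.061, 0, 0, -1], [-0.242, 0.052, 0, 0, -1], [-0.256, 0.041, 0, 0, -1], [-0.268, 0.028, 0, 0, -1], [-0.279, 0.015, 0, 0, -1], [-0.289, 0, 0, 0, -1]],
])

```text
time: 54.85
tool_pos: [0.6808, -0.1354, 0.1212]
orientation: [179.8, -0.2, 95.2]
force: [0.4, 5.1, 3.8]
finger_gap: 0.271
```

Call:
drive_tool([
  [[-0.008, -0.016, 0, 0, -1], [-0.014, -0.032, 0, 0, -1], [-0.019, -0.049, 0, 0, -1], [-0.021, -0.066, 0, 0, -1], [-0.022, -0.083, 0, 0, -1], [-0.021, -0.101, 0, 0, -1], [-0.019, -0.118, 0, 0, -1], [-0.014, -0.135, 0, 0, -1], [-0.008, -0.151, 0, 0, -1], [0, -0.167, 0, 0, -1], [0.01, -0.181, 0, 0, -1], [0.02, -0.195, 0, 0, -1], [0.033, -0.207, 0, 0, -1], [0.046, -0.218, 0, 0, -1], [0.061, -0.228, 0, 0, -1], [0.077, -0.236, 0, 0, -1], [0.093, -0.242, 0, 0, -1], [0.11, -0.246, 0, 0, -1], [0.127, -0.249, 0, 0, -1], [0.144, -0.25, 0, 0, -1]],
])

```text
time: 56.52
tool_pos: [0.5997, -0.1042, 0.1212]
orientation: [-179.9, 0.3, 95.2]
force: [-3.5, -3.4, 9.1]
finger_gap: 0.271
```

```bash
python3 - <<'E'
from plan import *
s=bot.read_state(); print(s["tool_pos"],s["force"],s["finger_gap"])
im,d=snap("scene"); P=cloud("scene",d); 
r=np.hypot(P[...,0]-.625,P[...,1]-.143)<.13
print(((P[...,2]>.107)&(P[...,2]<.116)&r).sum(),((P[...,2]>.116)&(P[...,2]<.135)&r).sum(), "bench-level white off? n/a")
E
```

```text
[ 0.59968802 -0.10418795  0.12115589] [-3.51790419 -3.43726567  9.09000161] 0.27059106847851466
915 85 bench-level white off? n/a
```

Call:
drive_tool([
  [[0.017, 0.001, 0, 0, -1], [0.035, 0.004, 0, 0, -1], [0.052, 0.008, 0, 0, -1], [0.068, 0.014, 0, 0, -1], [0.083, 0.022, 0, 0, -1], [0.098, 0.032, 0, 0, -1], [0.112, 0.043, 0, 0, -1], [0.124, 0.055, 0, 0, -1], [0.135, 0.069, 0, 0, -1], [0.144, 0.083, 0, 0, -1], [0.152, 0.099, 0, 0, -1], [0.159, 0.115, 0, 0, -1], [0.163, 0.132, 0, 0, -1], [0.166, 0.149, 0, 0, -1], [0.167, 0.167, 0, 0, -1], [0.166, 0.184, 0, 0, -1], [0.163, 0.201, 0, 0, -1], [0.159, 0.218, 0, 0, -1], [0.152, 0.234, 0, 0, -1], [0.144, 0.25, 0, 0, -1]],
])

```text
time: 58.23
tool_pos: [0.6706, -0.0514, 0.1211]
orientation: [-179.9, -0.0, 95.2]
force: [-2.2, 3.0, 8.6]
finger_gap: 0.272
```

Call:
drive_tool([
  [[-0.01, 0.015, 0, 0, -1], [-0.02, 0.028, 0, 0, -1], [-0.033, 0.041, 0, 0, -1], [-0.046, 0.052, 0, 0, -1], [-0.061, 0.061, 0, 0, -1], [-0.077, 0.069, 0, 0, -1], [-0.093, 0.075, 0, 0, -1], [-0.11, 0.08, 0, 0, -1], [-0.127, 0.082, 0, 0, -1], [-0.144, 0.083, 0, 0, -1], [-0.162, 0.082, 0, 0, -1], [-0.179, 0.08, 0, 0, -1], [-0.196, 0.075, 0, 0, -1], [-0.212, 0.069, 0, 0, -1], [-0.228, 0.061, 0, 0, -1], [-0.242, 0.052, 0, 0, -1], [-0.256, 0.041, 0, 0, -1], [-0.268, 0.028, 0, 0, -1], [-0.279, 0.015, 0, 0, -1], [-0.289, 0, 0, 0, -1]],
])

```text
time: 59.9
tool_pos: [0.6792, -0.1368, 0.1211]
orientation: [180.0, -0.1, 95.2]
force: [-0.5, 5.0, 7.8]
finger_gap: 0.276
```

Call:
drive_tool([
  [[-0.008, -0.016, 0, 0, -1], [-0.014, -0.032, 0, 0, -1], [-0.019, -0.049, 0, 0, -1], [-0.021, -0.066, 0, 0, -1], [-0.022, -0.083, 0, 0, -1], [-0.021, -0.101, 0, 0, -1], [-0.019, -0.118, 0, 0, -1], [-0.014, -0.135, 0, 0, -1], [-0.008, -0.151, 0, 0, -1], [0, -0.167, 0, 0, -1], [0.01, -0.181, 0, 0, -1], [0.02, -0.195, 0, 0, -1], [0.033, -0.207, 0, 0, -1], [0.046, -0.218, 0, 0, -1], [0.061, -0.228, 0, 0, -1], [0.077, -0.236, 0, 0, -1], [0.093, -0.242, 0, 0, -1], [0.11, -0.246, 0, 0, -1], [0.127, -0.249, 0, 0, -1], [0.144, -0.25, 0, 0, -1]],
])

```text
time: 61.57
tool_pos: [0.5997, -0.1045, 0.1211]
orientation: [-179.9, 0.3, 95.2]
force: [-2.2, -3.9, 10.1]
finger_gap: 0.272
```

Call:
drive_tool([
  [[0.017, 0.001, 0, 0, -1], [0.035, 0.004, 0, 0, -1], [0.052, 0.008, 0, 0, -1], [0.068, 0.014, 0, 0, -1], [0.083, 0.022, 0, 0, -1], [0.098, 0.032, 0, 0, -1], [0.112, 0.043, 0, 0, -1], [0.124, 0.055, 0, 0, -1], [0.135, 0.069, 0, 0, -1], [0.144, 0.083, 0, 0, -1], [0.152, 0.099, 0, 0, -1], [0.159, 0.115, 0, 0, -1], [0.163, 0.132, 0, 0, -1], [0.166, 0.149, 0, 0, -1], [0.167, 0.167, 0, 0, -1], [0.166, 0.184, 0, 0, -1], [0.163, 0.201, 0, 0, -1], [0.159, 0.218, 0, 0, -1], [0.152, 0.234, 0, 0, -1], [0.144, 0.25, 0, 0, -1]],
])

```text
time: 63.23
tool_pos: [0.6707, -0.0515, 0.1211]
orientation: [-179.9, -0.0, 95.2]
force: [-2.2, 2.5, 9.2]
finger_gap: 0.273
```

Call:
drive_tool([
  [[-0.01, 0.015, 0, 0, -1], [-0.02, 0.028, 0, 0, -1], [-0.033, 0.041, 0, 0, -1], [-0.046, 0.052, 0, 0, -1], [-0.061, 0.061, 0, 0, -1], [-0.077, 0.069, 0, 0, -1], [-0.093, 0.075, 0, 0, -1], [-0.11, 0.08, 0, 0, -1], [-0.127, 0.082, 0, 0, -1], [-0.144, 0.083, 0, 0, -1], [-0.162, 0.082, 0, 0, -1], [-0.179, 0.08, 0, 0, -1], [-0.196, 0.075, 0, 0, -1], [-0.212, 0.069, 0, 0, -1], [-0.228, 0.061, 0, 0, -1], [-0.242, 0.052, 0, 0, -1], [-0.256, 0.041, 0, 0, -1], [-0.268, 0.028, 0, 0, -1], [-0.279, 0.015, 0, 0, -1], [-0.289, 0, 0, 0, -1]],
])

```text
time: 64.9
tool_pos: [0.6791, -0.1369, 0.1211]
orientation: [180.0, -0.1, 95.2]
force: [-0.5, 6.4, 8.4]
finger_gap: 0.272
```

Call:
drive_tool([
  [[-0.008, -0.016, 0, 0, -1], [-0.014, -0.032, 0, 0, -1], [-0.019, -0.049, 0, 0, -1], [-0.021, -0.066, 0, 0, -1], [-0.022, -0.083, 0, 0, -1], [-0.021, -0.101, 0, 0, -1], [-0.019, -0.118, 0, 0, -1], [-0.014, -0.135, 0, 0, -1], [-0.008, -0.151, 0, 0, -1], [0, -0.167, 0, 0, -1], [0.01, -0.181, 0, 0, -1], [0.02, -0.195, 0, 0, -1], [0.033, -0.207, 0, 0, -1], [0.046, -0.218, 0, 0, -1], [0.061, -0.228, 0, 0, -1], [0.077, -0.236, 0, 0, -1], [0.093, -0.242, 0, 0, -1], [0.115, -0.247, 0, 0, -1], [0.134, -0.249, 0, 0, -1], [0.144, -0.25, 0, 0, -1]],
])

```text
time: 66.57
tool_pos: [0.5997, -0.1041, 0.1211]
orientation: [-179.9, 0.3, 95.2]
force: [-2.8, -4.0, 9.7]
finger_gap: 0.272
```

```bash
python3 - <<'E'
from loc import *
snap("top"); snap("top"); s=bot.read_state(); print(s["tool_pos"],s["force"],s["finger_gap"])
look((.609,.1405),5.2,base=.06,cams=("scene",))
go([(.6003,-.1007,.121,5.2)])
E
```

```text
[ 0.59954566 -0.10355159  0.12108745] [-3.69360324 -1.42199769  9.53911915] 0.27284155313901975
scene 0.058 80 tray [-0.9 -0.2] span [27. 13.] zmed 0.0691
scene 0.044 156 tray [-33.7 -48. ] span [44. 34.] zmed 0.051
scene 0.044 230 tray [-41.5  43.8] span [40. 40.] zmed 0.0511
scene 0.044 237 tray [ 40.6 -46.6] span [39. 42.] zmed 0.0509
scene 0.044 51 tray [ 1.7 -0.7] span [23. 16.] zmed 0.0516
scene 0.044 251 tray [34.5 45.9] span [41. 40.] zmed 0.0509
scene walls [array([601.9, 137.7]), array([146.5, 144.7]), np.float64(7.2)]
scene handle [3.6 0.9] [-11.8 -10. ] [14.   7.4] 149
t 66.72 at [ 0.5996 -0.1036  0.1211] th 5.24 gap 0.271 F [-3.1 -1.6 10. ]
  (0.6003, -0.1007, 0.121, 5.2) -> [0.009 0.003 0.   ] turn 0.0
```

Call:
drive_tool([
  [[0.004, 0, 0, 0, -1], [0.008, 0, 0, 0, -1], [0.009, 0, 0, 0, -1], [0.009, 0, 0, 0, -1], [0.009, 0, 0, 0, -1], [0.009, 0, 0, 0, -1]],
])

```text
time: 67.22
tool_pos: [0.5993, -0.1016, 0.1211]
orientation: [-179.9, 0.2, 95.2]
force: [-3.4, -2.8, 9.1]
finger_gap: 0.273
```

Call:
drive_tool([
  [[0, 0, 0, 0, 0.2], [0, 0, 0, 0, 0.2], [0, 0, 0, 0, 0.2], [0, 0, 0, 0, 0.2], [0, 0, -0.06, 0, 0.2], [0, 0, -0.15, 0, 0.2], [0, 0, -0.24, 0, 0.2], [0, 0, -0.289, 0, 0.2], [0, 0, -0.289, 0, 0], [0, 0, -0.289, 0, 0]],
])

```text
time: 68.05
tool_pos: [0.6009, -0.0992, 0.2069]
orientation: [179.9, 0.0, 95.2]
force: [-0.1, -0.5, -0.5]
finger_gap: 0.498
```

```bash
python3 - <<'E'
from loc import *
im,d=snap("scene"); P=cloud("scene",d); m=(P[...,2]>.135)&(P[...,2]<.165)&(np.hypot(P[...,0]-.6,P[...,1]+.1)<.035); q=P[m]; print("knob",q.min(0),q.max(0))
m=(P[...,2]>.062+.08)&(P[...,2]<.062+.115)&(np.hypot(P[...,0]-.609,P[...,1]-.1405)<.04); q=P[m]; print("handle",q.min(0),q.max(0),m.sum())
look((.609,.1405),5.2,base=.06,cams=("top",))
go([(.609,.1405,.2,-84.8)])
E
```

```text
knob [ 0.59025189 -0.11382209  0.13532865] [ 0.61235859 -0.08915496  0.15694343]
handle [0.59532113 0.131882   0.14253257] [0.62291935 0.14807477 0.17014363] 145
top 0.044 167 tray [35.7 48. ] span [40. 37.] zmed 0.0494
top 0.044 167 tray [ 37.9 -44.9] span [38. 38.] zmed 0.0497
top 0.044 171 tray [-37.1 -42.4] span [38. 39.] zmed 0.0496
top 0.044 174 tray [-41.3  47.8] span [38. 37.] zmed 0.0496
top walls [array([601.6, 141.8]), array([140.7, 142. ]), np.float64(6.1)]
top handle [-2.9  1. ] [-13.   -5.7] [11.5  8.4] 68
t 68.15 at [ 0.5997 -0.0989  0.205 ] th 5.2 gap 0.499 F [ 1.  -1.1 -0.4]
  (0.609, 0.1405, 0.2, -84.8) -> [0.792 0.103 0.017] turn 1.0
```

Call:
drive_tool([
  [[0.08, 0.01, 0, 0.06, 0], [0.2, 0.03, 0, 0.12, 0], [0.33, 0.05, 0, 0.19, 0], [0.46, 0.06, 0, 0.26, 0], [0.59, 0.08, 0, 0.33, 0], [0.72, 0.1, 0, 0.4, 0], [0.792, 0.103, 0, 0.47, 0], [0.792, 0.103, 0, 0.54, 0], [0.792, 0.103, 0, 0.61, 0], [0.792, 0.103, 0, 0.68, 0], [0.792, 0.103, 0, 0.75, 0], [0.792, 0.103, 0, 0.82, 0], [0.792, 0.103, 0, 0.89, 0], [0.792, 0.103, 0, 0.96, 0], [0.792, 0.103, 0, 1, 0], [0.792, 0.103, 0, 1, 0], [0.792, 0.103, 0, 1, 0], [0.792, 0.103, 0, 1, 0]],
])

```text
time: 69.65
tool_pos: [0.6095, 0.1402, 0.2056]
orientation: [180.0, 0.1, 5.3]
force: [0.6, 0.3, 0.4]
finger_gap: 0.502
```

```bash
python3 - <<'E'
from loc import *
snap("scene"); go([(.609,.1403,.122,-84.8)])
E
```

```text
t 69.7 at [0.6097 0.1402 0.2059] th -84.74 gap 0.502 F [-0.7 -0.5  0.7]
  (0.609, 0.1403, 0.122, -84.8) -> [-0.002 -0.     0.28 ] turn 0.001
```

Call:
drive_tool([
  [[-0.002, 0, 0.08, 0, 0], [-0.002, 0, 0.16, 0, 0], [-0.002, 0, 0.23, 0, 0], [-0.002, 0, 0.265, 0, 0], [-0.002, 0, 0.28, 0, 0], [-0.002, 0, 0.28, 0, 0], [-0.002, 0, 0.28, 0, 0], [-0.002, 0, 0.28, 0, -1], [-0.002, 0, 0.28, 0, -1], [-0.002, 0, 0.28, 0, -1], [-0.002, 0, 0.28, 0, -1], [-0.002, 0, 0.28, 0, -1], [-0.002, 0, 0.28, 0, -1]],
], grip_force=110)

```text
time: 70.78
tool_pos: [0.6103, 0.1405, 0.1243]
orientation: [-180.0, -0.2, 5.2]
force: [-0.4, 0.4, 5.6]
finger_gap: 0.15
```

Call:
drive_tool([
  [[0, 0, -0.01, 0, -1], [0, 0, -0.03, 0, -1], [0, 0, -0.06, 0, -1], [0, 0, -0.09, 0, -1], [0, 0, -0.12, 0, -1], [0, 0, -0.14, 0, -1], [0, 0, -0.145, 0, -1], [0, 0, -0.145, 0, -1], [0, 0, -0.145, 0, -1]],
])

```text
time: 71.53
tool_pos: [0.6092, 0.1402, 0.1662]
orientation: [-180.0, 0.0, 5.2]
force: [0.3, 0.2, -5.2]
finger_gap: 0.15
```

```bash
python3 - <<'E'
from loc import *
s=bot.read_state(); p=s["tool_pos"]; look(p[:2],5.2,base=p[2]-.0638,cams=("scene",)); go([(.608,.141,.165,-84.8)])
E
```

```text
scene 0.058 89 tray [2.8 2.4] span [20. 31.] zmed 0.0717
scene 0.044 71 tray [-33.  -51.3] span [31. 26.] zmed 0.0501
scene 0.044 236 tray [ 35.8 -47. ] span [44. 40.] zmed 0.0503
scene 0.044 233 tray [-42.8  45.4] span [44. 39.] zmed 0.0506
scene 0.044 55 tray [-0.1 -0.5] span [24. 14.] zmed 0.051
scene 0.044 259 tray [34.9 45.5] span [41. 40.] zmed 0.0502
scene walls [array([609.2, 138.7]), array([130.8, 143.9]), np.float64(5.5)]
scene handle [6.9 0.7] [-13.5 -32.1] [15.2 32.2] 364
t 71.58 at [0.609  0.1401 0.1658] th -84.8 gap 0.151 F [ 0.7  0.1 -5.2]
  (0.608, 0.141, 0.165, -84.8) -> [-0.003 -0.003  0.003] turn 0.0
```

Call:
drive_tool([
  [[0, 0, 0, -0.01, -1], [0, 0, 0, -0.03, -1], [0, 0, 0, -0.06, -1], [0, 0, 0, -0.1, -1], [0, 0, 0, -0.15, -1], [0, 0, 0, -0.2, -1], [0, 0, 0, -0.26, -1], [0, 0, 0, -0.32, -1], [0, 0, 0, -0.38, -1], [0, 0, 0, -0.44, -1], [0, 0, 0, -0.5, -1], [0, 0, 0, -0.56, -1], [0, 0, 0, -0.62, -1], [0, 0, 0, -0.68, -1], [0, 0, 0, -0.74, -1], [0, 0, 0, -0.8, -1], [0, 0, 0, -0.86, -1], [0, 0, 0, -0.92, -1], [0, 0, 0, -0.97, -1], [0, 0, 0, -1, -1]],
])

```text
time: 73.25
tool_pos: [0.6091, 0.1402, 0.1657]
orientation: [-179.9, -0.0, 95.4]
force: [-0.0, 0.6, -4.9]
finger_gap: 0.15
```

Call:
drive_tool([
  [[0, 0, 0, -0.03, -1], [0, 0, 0, -0.07, -1], [0, 0, 0, -0.12, -1], [0, 0, 0, -0.18, -1], [0, 0, 0, -0.24, -1], [0, 0, 0, -0.3, -1], [0, 0, 0, -0.36, -1], [0, 0, 0, -0.42, -1], [0, 0, 0, -0.48, -1], [0, 0, 0, -0.54, -1], [0, 0, 0, -0.6, -1], [0, 0, 0, -0.66, -1], [0, 0, 0, -0.72, -1], [0, 0, 0, -0.78, -1], [0, 0, 0, -0.84, -1], [0, 0, 0, -0.89, -1], [0, 0, 0, -0.94, -1], [0, 0, 0, -0.97, -1], [0, 0, 0, -0.99, -1], [0, 0, 0, -1, -1]],
])

```text
time: 74.92
tool_pos: [0.6091, 0.1402, 0.1657]
orientation: [180.0, -0.1, -174.7]
force: [0.5, 0.4, -4.0]
finger_gap: 0.148
```

```bash
python3 - <<'E'
from loc import *
snap("top"); s=bot.read_state(); p=s["tool_pos"]; look(p[:2],185.2,base=p[2]-.0638); go([(.609,.1403,.128,95.2)])
E
```

```text
scene 0.058 96 tray [-4.9  1.3] span [21. 40.] zmed 0.0713
scene 0.044 107 tray [30.  52.5] span [34. 33.] zmed 0.0504
scene 0.044 241 tray [ 36.8 -45.4] span [44. 40.] zmed 0.0504
scene 0.044 241 tray [-43.7  47.4] span [40. 39.] zmed 0.0506
scene 0.044 61 tray [-2.7  0.5] span [25. 15.] zmed 0.0498
scene 0.044 257 tray [-38.1 -42.7] span [42. 39.] zmed 0.0504
scene walls [array([612.1, 139. ]), array([131.9, 144.6]), np.float64(5.5)]
scene handle [-7.8 -1.1] [-17.  -32.3] [14.9 31.9] 379
top 0.044 56 tray [-44.9  51. ] span [33. 26.] zmed 0.0492
top 0.044 145 tray [34.  51.2] span [40. 28.] zmed 0.0489
top walls [array([610.7, 141.9]), array([127.3, 142.6]), np.float64(4.5)]
top handle [ 9.7 -7.6] [  3.3 -34.6] [13.1 11.2] 47
t 75.07 at [0.6092 0.1402 0.1659] th 95.18 gap 0.148 F [-0.4  0.7 -4.8]
  (0.609, 0.1403, 0.128, 95.2) -> [0.001 0.    0.126] turn -0.0
```

Call:
drive_tool([
  [[0.004, 0, 0, 0, -1], [0.008, 0.001, 0, 0, -1], [0.01, 0.001, 0.01, 0, -1], [0.01, 0.001, 0.03, 0, -1], [0.01, 0.001, 0.05, 0, -1], [0.01, 0.001, 0.07, 0, -1], [0.01, 0.001, 0.09, 0, -1], [0.01, 0.001, 0.105, 0, -1], [0.01, 0.001, 0.115, 0, -1], [0.01, 0.001, 0.12, 0, -1], [0.01, 0.001, 0.12, 0, -1], [0.01, 0.001, 0.12, 0, -1]],
])

```text
time: 76.07
tool_pos: [0.6065, 0.1403, 0.1303]
orientation: [180.0, 0.0, -174.8]
force: [-0.2, 0.2, -4.6]
finger_gap: 0.147
```

```bash
python3 - <<'E'
from loc import *
s=bot.read_state(); p=s["tool_pos"]; print(s["ft_torque"],s["orientation"]); go([(.6062,.1403,.1235,95.2)])
E
```

```text
[-0.04170766 -0.0209594  -0.03842887] [ 1.79995602e+02  1.90405618e-02 -1.74799340e+02]
t 76.07 at [0.6065 0.1403 0.1303] th 95.2 gap 0.147 F [-0.2  0.2 -4.6]
  (0.6062, 0.1403, 0.1235, 95.2) -> [0.001 0.    0.023] turn 0.0
```

Call:
drive_tool([
  [[0, 0, 0.007, 0, -1], [0, 0, 0.014, 0, -1], [0, 0, 0.02, 0, -1], [0, 0, 0.024, 0, -1], [0, 0, 0.024, 0, -1]],
])

```text
time: 76.48
tool_pos: [0.6067, 0.1403, 0.1243]
orientation: [180.0, 0.1, -174.8]
force: [0.0, 0.3, 3.4]
finger_gap: 0.153
```

Call:
drive_tool([
  [[0, 0, 0, 0, 0], [0, 0, 0, 0, 0], [0, 0, 0, 0, 0], [0, 0, 0, 0, 0], [0, 0, -0.05, 0, 0], [0, 0, -0.12, 0, 0], [0, 0, -0.2, 0, 0], [0, 0, -0.28, 0, 0], [0, 0, -0.28, 0, 0.2], [0, 0, -0.28, 0, 0.2]],
])

```text
time: 77.32
tool_pos: [0.6075, 0.1404, 0.2088]
orientation: [180.0, 0.2, -174.8]
force: [-0.0, 0.4, -0.4]
finger_gap: 0.602
```

```bash
python3 - <<'E'
from loc import *
look((.6077,.1403),185.2,base=.06,cams=("scene",))
go([(.5996,-.1007,.2,5.2)])
E
```

```text
scene 0.058 76 tray [-2.5  0.1] span [24. 15.] zmed 0.0681
scene 0.044 163 tray [34. 50.] span [41. 35.] zmed 0.051
scene 0.044 235 tray [-41.9  46.9] span [40. 38.] zmed 0.0508
scene 0.044 235 tray [ 39.3 -45.1] span [45. 39.] zmed 0.0508
scene 0.044 53 tray [-4.   0.9] span [25. 14.] zmed 0.0509
scene 0.044 259 tray [-37.  -42.4] span [44. 39.] zmed 0.0509
scene walls [array([602.8, 139.3]), array([145.7, 147. ]), np.float64(5.1)]
scene handle [-5.9 -1.2] [-15.8  -7.8] [10.2  7.9] 157
t 77.37 at [0.6064 0.1403 0.2072] th 95.2 gap 0.603 F [-0.3 -0.1  0.7]
  (0.5996, -0.1007, 0.2, 5.2) -> [ 0.095 -0.798  0.024] turn 1.0
```

Call:
drive_tool([
  [[0.01, -0.08, 0, 0.06, 0.2], [0.02, -0.2, 0, 0.12, 0.2], [0.04, -0.33, 0, 0.19, 0.2], [0.055, -0.46, 0, 0.26, 0.2], [0.07, -0.59, 0, 0.33, 0.2], [0.085, -0.72, 0, 0.4, 0.2], [0.094, -0.8, 0, 0.47, 0.2], [0.094, -0.8, 0, 0.54, 0.2], [0.094, -0.8, 0, 0.61, 0.2], [0.094, -0.8, 0, 0.68, 0.2], [0.094, -0.8, 0, 0.75, 0.2], [0.094, -0.8, 0, 0.82, 0.2], [0.094, -0.8, 0, 0.89, 0.2], [0.094, -0.8, 0, 0.96, 0.2], [0.094, -0.8, 0, 1, 0.2], [0.094, -0.8, 0, 1, 0.2], [0.094, -0.8, 0, 1, 0.2], [0.094, -0.8, 0, 1, 0.2]],
])

```text
time: 78.87
tool_pos: [0.5996, -0.1012, 0.206]
orientation: [-179.9, -0.0, 95.3]
force: [-0.3, 0.4, -0.6]
finger_gap: 0.604
```

```bash
python3 - <<'E'
from plan import *
snap("scene")
go([(.6,-.1012,.119,5.2)])
E
```

```text
t 78.92 at [ 0.5998 -0.1012  0.2063] th 5.27 gap 0.601 F [-0.7 -0.4  0.6]
  (0.6, -0.1012, 0.119, 5.2) -> [-0.     0.001  0.291] turn 0.001
```

Call:
drive_tool([
  [[0, 0.001, 0.07, 0, 0.2], [0, 0.001, 0.14, 0, 0.2], [0, 0.001, 0.2, 0, 0.2], [0, 0.001, 0.25, 0, 0.2], [0, 0.001, 0.275, 0, 0.2], [0, 0.001, 0.284, 0, 0.2], [0, 0.001, 0.284, 0, 0.2], [0, 0.001, 0.284, 0, 0.2], [0, 0.001, 0.284, 0, -1], [0, 0.001, 0.284, 0, -1], [0, 0.001, 0.284, 0, -1], [0, 0.001, 0.284, 0, -1], [0, 0.001, 0.284, 0, -1]],
], grip_force=30)

```text
time: 80.0
tool_pos: [0.5994, -0.1016, 0.1231]
orientation: [-179.9, 0.0, 95.2]
force: [-4.4, 0.0, 5.5]
finger_gap: 0.267
```

Call:
drive_tool([
  [[0.009, 0.0, 0, 0, -1], [0.026, 0.002, 0, 0, -1], [0.045, 0.006, 0, 0, -1], [0.064, 0.013, 0, 0, -1], [0.083, 0.022, 0, 0, -1], [0.098, 0.032, 0, 0, -1], [0.112, 0.043, 0, 0, -1], [0.124, 0.055, 0, 0, -1], [0.135, 0.069, 0, 0, -1], [0.144, 0.083, 0, 0, -1], [0.152, 0.099, 0, 0, -1], [0.159, 0.115, 0, 0, -1], [0.163, 0.132, 0, 0, -1], [0.166, 0.149, 0, 0, -1], [0.167, 0.167, 0, 0, -1], [0.166, 0.184, 0, 0, -1], [0.163, 0.201, 0, 0, -1], [0.159, 0.218, 0, 0, -1], [0.152, 0.234, 0, 0, -1], [0.144, 0.25, 0, 0, -1]],
])

```text
time: 81.67
tool_pos: [0.6706, -0.0513, 0.1231]
orientation: [-180.0, -0.0, 95.2]
force: [-4.5, -0.4, 4.7]
finger_gap: 0.269
```

Call:
drive_tool([
  [[-0.01, 0.015, 0, 0, -1], [-0.02, 0.028, 0, 0, -1], [-0.033, 0.041, 0, 0, -1], [-0.046, 0.052, 0, 0, -1], [-0.061, 0.061, 0, 0, -1], [-0.077, 0.069, 0, 0, -1], [-0.093, 0.075, 0, 0, -1], [-0.11, 0.08, 0, 0, -1], [-0.127, 0.082, 0, 0, -1], [-0.144, 0.083, 0, 0, -1], [-0.162, 0.082, 0, 0, -1], [-0.179, 0.08, 0, 0, -1], [-0.196, 0.075, 0, 0, -1], [-0.212, 0.069, 0, 0, -1], [-0.228, 0.061, 0, 0, -1], [-0.242, 0.052, 0, 0, -1], [-0.256, 0.041, 0, 0, -1], [-0.268, 0.028, 0, 0, -1], [-0.279, 0.015, 0, 0, -1], [-0.289, 0, 0, 0, -1]],
])

```text
time: 83.33
tool_pos: [0.6797, -0.1363, 0.123]
orientation: [179.8, -0.1, 95.2]
force: [0.1, 5.6, 5.5]
finger_gap: 0.267
```

Call:
drive_tool([
  [[-0.008, -0.016, 0, 0, -1], [-0.014, -0.032, 0, 0, -1], [-0.019, -0.049, 0, 0, -1], [-0.021, -0.066, 0, 0, -1], [-0.022, -0.083, 0, 0, -1], [-0.021, -0.101, 0, 0, -1], [-0.019, -0.118, 0, 0, -1], [-0.014, -0.135, 0, 0, -1], [-0.008, -0.151, 0, 0, -1], [0, -0.167, 0, 0, -1], [0.01, -0.181, 0, 0, -1], [0.02, -0.195, 0, 0, -1], [0.033, -0.207, 0, 0, -1], [0.046, -0.218, 0, 0, -1], [0.061, -0.228, 0, 0, -1], [0.077, -0.236, 0, 0, -1], [0.093, -0.242, 0, 0, -1], [0.11, -0.246, 0, 0, -1], [0.127, -0.249, 0, 0, -1], [0.145, -0.25, 0, 0, -1]],
])

```text
time: 85.0
tool_pos: [0.5997, -0.1043, 0.123]
orientation: [-180.0, 0.3, 95.2]
force: [-1.7, -4.0, 8.8]
finger_gap: 0.27
```

```bash
python3 - <<'E'
from plan import *
s=bot.read_state(); print(s["tool_pos"],s["force"],s["finger_gap"])
im,d=snap("scene"); P=cloud("scene",d); r=np.hypot(P[...,0]-.625,P[...,1]-.143)<.13
print(((P[...,2]>.107)&(P[...,2]<.116)&r).sum(),((P[...,2]>.116)&(P[...,2]<.135)&r).sum())
E
```

```text
[ 0.59967007 -0.10429956  0.12298138] [-1.68039651 -4.00339303  8.78809373] 0.2702916883450551
911 86
```

Call:
drive_tool([
  [[0.017, 0.001, 0, 0, -1], [0.035, 0.004, 0, 0, -1], [0.052, 0.008, 0, 0, -1], [0.068, 0.014, 0, 0, -1], [0.083, 0.022, 0, 0, -1], [0.098, 0.032, 0, 0, -1], [0.112, 0.043, 0, 0, -1], [0.124, 0.055, 0, 0, -1], [0.135, 0.069, 0, 0, -1], [0.144, 0.083, 0, 0, -1], [0.152, 0.099, 0, 0, -1], [0.159, 0.115, 0, 0, -1], [0.163, 0.132, 0, 0, -1], [0.166, 0.149, 0, 0, -1], [0.167, 0.167, 0, 0, -1], [0.166, 0.184, 0, 0, -1], [0.163, 0.201, 0, 0, -1], [0.159, 0.218, 0, 0, -1], [0.152, 0.234, 0, 0, -1], [0.144, 0.25, 0, 0, -1]],
])

```text
time: 86.72
tool_pos: [0.6701, -0.0511, 0.123]
orientation: [-179.9, -0.0, 95.2]
force: [-2.2, 3.5, 9.4]
finger_gap: 0.27
```

Call:
drive_tool([
  [[-0.01, 0.015, 0, 0, -1], [-0.02, 0.028, 0, 0, -1], [-0.033, 0.041, 0, 0, -1], [-0.046, 0.052, 0, 0, -1], [-0.061, 0.061, 0, 0, -1], [-0.077, 0.069, 0, 0, -1], [-0.093, 0.075, 0, 0, -1], [-0.11, 0.08, 0, 0, -1], [-0.127, 0.082, 0, 0, -1], [-0.144, 0.083, 0, 0, -1], [-0.162, 0.082, 0, 0, -1], [-0.179, 0.08, 0, 0, -1], [-0.196, 0.075, 0, 0, -1], [-0.212, 0.069, 0, 0, -1], [-0.228, 0.061, 0, 0, -1], [-0.242, 0.052, 0, 0, -1], [-0.256, 0.041, 0, 0, -1], [-0.268, 0.028, 0, 0, -1], [-0.279, 0.015, 0, 0, -1], [-0.289, 0, 0, 0, -1]],
])

```text
time: 88.38
tool_pos: [0.6786, -0.1371, 0.1229]
orientation: [180.0, -0.1, 95.2]
force: [0.5, 5.0, 8.1]
finger_gap: 0.268
```

Call:
drive_tool([
  [[-0.008, -0.016, 0, 0, -1], [-0.014, -0.032, 0, 0, -1], [-0.019, -0.049, 0, 0, -1], [-0.021, -0.066, 0, 0, -1], [-0.022, -0.083, 0, 0, -1], [-0.021, -0.101, 0, 0, -1], [-0.019, -0.118, 0, 0, -1], [-0.014, -0.135, 0, 0, -1], [-0.008, -0.151, 0, 0, -1], [0, -0.167, 0, 0, -1], [0.01, -0.181, 0, 0, -1], [0.02, -0.195, 0, 0, -1], [0.033, -0.207, 0, 0, -1], [0.046, -0.218, 0, 0, -1], [0.061, -0.228, 0, 0, -1], [0.077, -0.236, 0, 0, -1], [0.093, -0.242, 0, 0, -1], [0.11, -0.246, 0, 0, -1], [0.127, -0.249, 0, 0, -1], [0.145, -0.25, 0, 0, -1]],
])

```text
time: 90.05
tool_pos: [0.5997, -0.1043, 0.123]
orientation: [-180.0, 0.3, 95.2]
force: [-2.3, -3.7, 8.8]
finger_gap: 0.268
```

Call:
drive_tool([
  [[0.017, 0.001, 0, 0, -1], [0.035, 0.004, 0, 0, -1], [0.052, 0.008, 0, 0, -1], [0.068, 0.014, 0, 0, -1], [0.083, 0.022, 0, 0, -1], [0.098, 0.032, 0, 0, -1], [0.112, 0.043, 0, 0, -1], [0.124, 0.055, 0, 0, -1], [0.135, 0.069, 0, 0, -1], [0.144, 0.083, 0, 0, -1], [0.152, 0.099, 0, 0, -1], [0.159, 0.115, 0, 0, -1], [0.163, 0.132, 0, 0, -1], [0.166, 0.149, 0, 0, -1], [0.167, 0.167, 0, 0, -1], [0.166, 0.184, 0, 0, -1], [0.163, 0.201, 0, 0, -1], [0.159, 0.218, 0, 0, -1], [0.152, 0.234, 0, 0, -1], [0.144, 0.25, 0, 0, -1]],
])

```text
time: 91.72
tool_pos: [0.67, -0.0511, 0.123]
orientation: [-179.9, -0.0, 95.2]
force: [-3.2, 4.1, 8.9]
finger_gap: 0.269
```

Call:
drive_tool([
  [[-0.01, 0.015, 0, 0, -1], [-0.02, 0.028, 0, 0, -1], [-0.033, 0.041, 0, 0, -1], [-0.046, 0.052, 0, 0, -1], [-0.061, 0.061, 0, 0, -1], [-0.077, 0.069, 0, 0, -1], [-0.093, 0.075, 0, 0, -1], [-0.11, 0.08, 0, 0, -1], [-0.127, 0.082, 0, 0, -1], [-0.144, 0.083, 0, 0, -1], [-0.162, 0.082, 0, 0, -1], [-0.179, 0.08, 0, 0, -1], [-0.196, 0.075, 0, 0, -1], [-0.212, 0.069, 0, 0, -1], [-0.228, 0.061, 0, 0, -1], [-0.242, 0.052, 0, 0, -1], [-0.256, 0.041, 0, 0, -1], [-0.268, 0.028, 0, 0, -1], [-0.279, 0.015, 0, 0, -1], [-0.289, 0, 0, 0, -1]],
])

```text
time: 93.38
tool_pos: [0.6787, -0.1371, 0.1229]
orientation: [180.0, -0.1, 95.2]
force: [0.3, 5.4, 7.0]
finger_gap: 0.271
```

Call:
drive_tool([
  [[-0.008, -0.016, 0, 0, -1], [-0.014, -0.032, 0, 0, -1], [-0.019, -0.049, 0, 0, -1], [-0.021, -0.066, 0, 0, -1], [-0.022, -0.083, 0, 0, -1], [-0.021, -0.101, 0, 0, -1], [-0.019, -0.118, 0, 0, -1], [-0.014, -0.135, 0, 0, -1], [-0.008, -0.151, 0, 0, -1], [0, -0.167, 0, 0, -1], [0.01, -0.181, 0, 0, -1], [0.02, -0.195, 0, 0, -1], [0.033, -0.207, 0, 0, -1], [0.046, -0.218, 0, 0, -1], [0.061, -0.228, 0, 0, -1], [0.077, -0.236, 0, 0, -1], [0.093, -0.242, 0, 0, -1], [0.115, -0.247, 0, 0, -1], [0.134, -0.249, 0, 0, -1], [0.145, -0.25, 0, 0, -1]],
])

```text
time: 95.05
tool_pos: [0.5996, -0.1037, 0.123]
orientation: [-180.0, 0.3, 95.3]
force: [-1.1, -3.4, 8.2]
finger_gap: 0.268
```

```bash
python3 - <<'E'
from loc import *
snap("top"); snap("top")
look((.6077,.1403),185.2,base=.06,cams=("scene",))
go([(.5994,-.1008,.123,5.2)])
E
```

```text
scene 0.058 82 tray [-2.5  0.1] span [26. 14.] zmed 0.0679
scene 0.044 169 tray [33.5 50.6] span [42. 37.] zmed 0.051
scene 0.044 231 tray [ 37.  -43.6] span [41. 40.] zmed 0.0512
scene 0.044 238 tray [-44.1  46.7] span [40. 40.] zmed 0.0509
scene 0.044 56 tray [-4.5  0.8] span [24. 16.] zmed 0.0507
scene 0.044 257 tray [-37.5 -42.9] span [40. 40.] zmed 0.0508
scene walls [array([602.3, 143.2]), array([146. , 154.6]), np.float64(5.8)]
scene handle [-5.8 -0.9] [-15.7  -6.8] [10.3  8.6] 148
t 95.2 at [ 0.5995 -0.103   0.123 ] th 5.25 gap 0.264 F [-1.  -1.3  9. ]
  (0.5994, -0.1008, 0.123, 5.2) -> [ 0.007  0.    -0.   ] turn 0.001
```

Call:
drive_tool([
  [[0.004, 0, 0, 0, -1], [0.008, 0, 0, 0, -1], [0.008, 0, 0, 0, -1], [0.008, 0, 0, 0, -1], [0.008, 0, 0, 0, -1], [0.008, 0, 0, 0, -1]],
])

```text
time: 95.7
tool_pos: [0.5993, -0.1013, 0.123]
orientation: [-179.9, 0.3, 95.2]
force: [-1.4, -1.9, 8.5]
finger_gap: 0.272
```

Call:
drive_tool([
  [[0, 0, 0, 0, 0.2], [0, 0, 0, 0, 0.2], [0, 0, 0, 0, 0.2], [0, 0, 0, 0, 0.2], [0, 0, -0.06, 0, 0.2], [0, 0, -0.15, 0, 0.2], [0, 0, -0.24, 0, 0.2], [0, 0, -0.284, 0, 0.2], [0, 0, -0.284, 0, 0], [0, 0, -0.284, 0, 0]],
])

```text
time: 96.53
tool_pos: [0.6001, -0.099, 0.2071]
orientation: [180.0, 0.0, 95.2]
force: [0.5, -0.5, 0.1]
finger_gap: 0.497
```

```bash
python3 - <<'E'
from loc import *
im,d=snap("scene"); P=cloud("scene",d); m=(P[...,2]>.135)&(P[...,2]<.165)&(np.hypot(P[...,0]-.6,P[...,1]+.1)<.035); q=P[m]; print("knob",q.min(0),q.max(0))
m=(P[...,2]>.062+.08)&(P[...,2]<.062+.115)&(np.hypot(P[...,0]-.609,P[...,1]-.1405)<.04); q=P[m]; print("handle",q.min(0),q.max(0),m.sum())
go([(.6062,.1403,.2,95.2)])
# mat by depth-free contour at z=.004, both cams
for n in("top","scene"):
    im,d=snap(n); g=im.max(2); P=cloud(n,d); m=((g<45)&(np.abs(P[...,2])<.02)&(np.hypot(P[...,0]-.455,P[...,1]-.39)<.17)).astype(np.uint8)
    m=cv2.morphologyEx(m,cv2.MORPH_OPEN,np.ones((5,5))); k,l,st,c=cv2.connectedComponentsWithStats(m); i=1+np.argmax(st[1:,4]); v,u=np.where(l==i)
    pts=np.array([ray(n,a,b,.004)[:2] for a,b in zip(u,v)],np.float32)*1000; print(n,[np.round(x,1) for x in cv2.minAreaRect(pts)])
E
```

```text
knob [ 0.58980946 -0.11497012  0.13513985] [ 0.6128061  -0.08999441  0.15627016]
handle [0.59633397 0.13091483 0.14249069] [0.62286199 0.14787889 0.16813881] 145
t 96.58 at [ 0.5994 -0.0987  0.2058] th 5.2 gap 0.499 F [-0.7  1.   0. ]
  (0.6062, 0.1403, 0.2, 95.2) -> [0.791 0.095 0.02 ] turn -1.0Traceback (most recent call last):
  File "<stdin>", line 9, in <module>
  File "h.py", line 7, in ray
    K,R,t=cal(n); d=R.T@np.linalg.inv(K)@np.array([u,v,1.]); o=-R.T@t
          ~~~^^^
  File "h.py", line 4, in cal
    c=bot.calibration(n); K=np.array(c["camera_matrix"]); R=cv2.Rodrigues(np.array(c["rvec"],float))[0]; t=np.array(c["tvec"],float).ravel()
ValueError: time passes only in moves, steps and waits
```

Call:
drive_tool([
  [[0.08, 0.01, 0, -0.06, 0], [0.2, 0.03, 0, -0.12, 0], [0.33, 0.05, 0, -0.19, 0], [0.46, 0.06, 0, -0.26, 0], [0.59, 0.08, 0, -0.33, 0], [0.72, 0.09, 0, -0.4, 0], [0.791, 0.095, 0, -0.47, 0], [0.791, 0.095, 0, -0.54, 0], [0.791, 0.095, 0, -0.61, 0], [0.791, 0.095, 0, -0.68, 0], [0.791, 0.095, 0, -0.75, 0], [0.791, 0.095, 0, -0.82, 0], [0.791, 0.095, 0, -0.89, 0], [0.791, 0.095, 0, -0.96, 0], [0.791, 0.095, 0, -1, 0], [0.791, 0.095, 0, -1, 0], [0.791, 0.095, 0, -1, 0], [0.791, 0.095, 0, -1, 0]],
])

```text
time: 98.13
tool_pos: [0.6065, 0.1399, 0.2059]
orientation: [-180.0, -0.1, -174.9]
force: [-0.2, 0.4, 0.1]
finger_gap: 0.503
```

```bash
sed -i 's/^def cal(n):/import functools\n@functools.lru_cache(None)\ndef cal(n):/' h.py; python3 - <<'E'
from loc import *
for n in("top","scene"):
    im,d=snap(n); P=cloud(n,d); Z=np.load(n+"0.npz")
    for lbl,I,Q in(("start",Z["im"],cloud(n,Z["d"])),("now",im,P)):
        m=(Q[...,2]>.14)&(Q[...,2]<.162)&(np.hypot(Q[...,0]-.6,Q[...,1]+.1)<.04); q=Q[m]; v,u=np.where(m); print(n,lbl,m.sum(),"px",u.mean().round(2),v.mean().round(2),"xy",q[:,:2].mean(0).round(4),((q.min(0)+q.max(0))/2)[:2].round(4))
    Q=cloud(n,Z["d"]); g=Z["im"].max(2); m=((g<45)&(np.abs(Q[...,2])<.02)&(np.hypot(Q[...,0]-.455,Q[...,1]-.39)<.17)).astype(np.uint8)
    m=cv2.morphologyEx(m,cv2.MORPH_OPEN,np.ones((5,5))); k,l,st,c=cv2.connectedComponentsWithStats(m); i=1+np.argmax(st[1:,4]); v,u=np.where(l==i)
    h=cv2.convexHull(np.stack([u,v],1).astype(np.float32))[:,0]; pts=np.array([ray(n,a,b,.004)[:2] for a,b in h],np.float32)*1000; print(n,"mat",[np.round(x,1) for x in cv2.minAreaRect(pts)],pts.min(0),pts.max(0))
go([(.6064,.1397,.122,95.2)])
E
```

```text
top start 73 px 337.05 184.53 xy [ 0.5983 -0.0997] [ 0.5994 -0.0999]
top now 72 px 337.11 184.67 xy [ 0.5979 -0.0999] [ 0.5992 -0.0997]
top mat [array([456.6, 387.5]), array([204.4, 204.2]), np.float64(11.1)] [339.82877 269.98456] [572.96204 505.18356]
scene start 93 px 230.52 171.88 xy [ 0.603 -0.099] [ 0.601 -0.101]
scene now 91 px 230.52 171.64 xy [ 0.6024 -0.0996] [ 0.6014 -0.1026]
scene mat [array([458.7, 385.3]), array([208.4, 207.2]), np.float64(11.1)] [338.95682 265.97836] [579.1165  505.75882]
t 98.23 at [0.6068 0.14   0.2065] th 95.14 gap 0.499 F [ 0.  -0.1 -0.2]
  (0.6064, 0.1397, 0.122, 95.2) -> [ 0.001 -0.001  0.282] turn -0.001
```

The crank is within about 0.5 mm at the knob of its starting place in both views. The mat centre is at (.4577,.3864). Now I grip the tray and carry it over.

Call:
drive_tool([
  [[0, -0.001, 0.08, 0, 0], [0, -0.001, 0.16, 0, 0], [0, -0.001, 0.23, 0, 0], [0, -0.001, 0.265, 0, 0], [0, -0.001, 0.28, 0, 0], [0, -0.001, 0.28, 0, 0], [0, -0.001, 0.28, 0, 0], [0, -0.001, 0.28, 0, -1], [0, -0.001, 0.28, 0, -1], [0, -0.001, 0.28, 0, -1], [0, -0.001, 0.28, 0, -1], [0, -0.001, 0.28, 0, -1], [0, -0.001, 0.28, 0, -1]],
], grip_force=110)

```text
time: 99.32
tool_pos: [0.6079, 0.14, 0.1245]
orientation: [180.0, 0.2, -174.8]
force: [-0.5, 0.7, 6.6]
finger_gap: 0.149
```

Call:
drive_tool([
  [[0, 0, -0.01, 0, -1], [0, 0, -0.03, 0, -1], [0, 0, -0.06, 0, -1], [0, 0, -0.09, 0, -1], [0, 0, -0.12, 0, -1], [0, 0, -0.14, 0, -1], [0, 0, -0.145, 0, -1], [0, 0, -0.145, 0, -1], [0, 0, -0.145, 0, -1]],
])

```text
time: 100.07
tool_pos: [0.6068, 0.1397, 0.1665]
orientation: [180.0, -0.0, -174.8]
force: [-0.0, -0.2, -4.8]
finger_gap: 0.152
```

```bash
python3 - <<'E'
from loc import *
s=bot.read_state(); p=s["tool_pos"]; look(p[:2],185.2,base=p[2]-.0638,cams=("scene",)); go([(.457,.3864,.165,101)])
E
```

```text
scene 0.058 98 tray [-4.   0.6] span [22. 38.] zmed 0.0718
scene 0.044 102 tray [31.9 51.8] span [36. 32.] zmed 0.0505
scene 0.044 228 tray [-42.5  47.1] span [40. 40.] zmed 0.0502
scene 0.044 230 tray [ 38.2 -45.8] span [46. 39.] zmed 0.0502
scene 0.044 58 tray [-1.2  0.7] span [26. 15.] zmed 0.0507
scene 0.044 261 tray [-38.9 -42.5] span [42. 40.] zmed 0.0501
scene walls [array([608.2, 138.5]), array([132.3, 144.5]), np.float64(5.2)]
scene handle [-7.4 -1.1] [-15.5 -33. ] [11.3 31.6] 368
t 100.12 at [0.6066 0.1397 0.1662] th 95.2 gap 0.152 F [-0.3 -0.3 -4.5]
  (0.457, 0.3864, 0.165, 101) -> [0.422 0.864 0.004] turn -0.064
```

Call:
drive_tool([
  [[0.006, 0.012, 0, 0, -1], [0.018, 0.036, 0, 0, -1], [0.036, 0.074, 0, -0.005, -1], [0.06, 0.122, 0, -0.01, -1], [0.086, 0.176, 0, -0.015, -1], [0.115, 0.235, 0, -0.02, -1], [0.145, 0.296, 0, -0.025, -1], [0.175, 0.358, 0, -0.03, -1], [0.206, 0.421, 0, -0.035, -1], [0.237, 0.485, 0, -0.04, -1], [0.268, 0.549, 0, -0.045, -1], [0.299, 0.612, 0, -0.05, -1], [0.328, 0.672, 0, -0.055, -1], [0.356, 0.729, 0, -0.06, -1], [0.38, 0.778, 0, -0.064, -1], [0.4, 0.819, 0, -0.064, -1], [0.413, 0.846, 0, -0.064, -1], [0.42, 0.862, 0, -0.064, -1], [0.42, 0.864, 0, -0.064, -1], [0.42, 0.864, 0, -0.064, -1]],
])

```text
time: 101.78
tool_pos: [0.4582, 0.3863, 0.1665]
orientation: [-180.0, 0.0, -169.0]
force: [0.8, -0.4, -4.9]
finger_gap: 0.153
```

```bash
python3 - <<'E'
from loc import *
snap("top"); s=bot.read_state(); p=s["tool_pos"]; look(p[:2],191,base=p[2]-.0638); go([(.4577,.3864,.074,101)])
E
```

```text
scene 0.058 117 tray [-9.6  1.7] span [12. 39.] zmed 0.0715
scene 0.044 235 tray [34.9 48.5] span [42. 39.] zmed 0.0501
scene 0.044 262 tray [ 36.6 -44.9] span [42. 39.] zmed 0.0502
scene 0.044 264 tray [-41.2  48.3] span [40. 39.] zmed 0.0499
scene 0.044 45 tray [-4.3  1.3] span [23. 13.] zmed 0.0513
scene 0.044 291 tray [-38.1 -41.5] span [41. 39.] zmed 0.0497
scene walls [array([460.8, 384.5]), array([133.5, 142.5]), np.float64(10.9)]
scene handle [-8.3  0.6] [-17.8 -32.5] [13.3 32.8] 429
top 0.044 175 tray [-41.3  47. ] span [40. 39.] zmed 0.0481
top 0.044 204 tray [34.9 46.3] span [40. 38.] zmed 0.0485
top walls [array([463.1, 369.2]), array([128.5, 107.5]), np.float64(11.2)]
top handle [8.  9.6] [ -3.7 -13.6] [13.  30.9] 56
t 101.93 at [0.4586 0.3857 0.1665] th 100.9 gap 0.151 F [ 0.3 -0.  -4.8]
  (0.4577, 0.3864, 0.074, 101) -> [0.003 0.003 0.308] turn -0.001
```

Call:
drive_tool([
  [[0.005, 0.003, 0.02, 0, -1], [0.005, 0.003, 0.05, 0, -1], [0.005, 0.003, 0.09, 0, -1], [0.005, 0.003, 0.14, 0, -1], [0.005, 0.003, 0.19, 0, -1], [0.005, 0.003, 0.23, 0, -1], [0.005, 0.003, 0.265, 0, -1], [0.005, 0.003, 0.29, 0, -1], [0.005, 0.003, 0.305, 0, -1], [0.005, 0.003, 0.315, 0, -1], [0.005, 0.003, 0.322, 0, -1], [0.005, 0.003, 0.328, 0, -1], [0.005, 0.003, 0.332, 0, -1], [0.005, 0.003, 0.332, 0, -1]],
])

```text
time: 103.1
tool_pos: [0.4568, 0.3873, 0.0686]
orientation: [180.0, 0.1, -169.0]
force: [-2.4, -1.6, 2.9]
finger_gap: 0.149
```

Contact with the mat at the expected height. Release, rise straight up, move clear.

Call:
drive_tool([
  [[0, 0, 0, 0, 0], [0, 0, 0, 0, 0], [0, 0, 0, 0, 0], [0, 0, 0, 0, 0], [0, 0, -0.05, 0, 0], [0, 0, -0.12, 0, 0], [0, 0, -0.2, 0, 0], [0, 0, -0.3, 0, 0], [0, 0, -0.4, 0, 0], [0, 0, -0.5, 0, 0], [0.12, -0.1, -0.5, 0, 0], [0.24, -0.2, -0.5, 0, 0], [0.34, -0.3, -0.5, 0, 0], [0.44, -0.42, -0.5, 0, 0], [0.44, -0.55, -0.5, 0, 0], [0.44, -0.68, -0.5, 0, 0], [0.44, -0.8, -0.5, 0, 0], [0.44, -0.9, -0.5, 0, 0], [0.44, -0.9, -0.5, 0, 0], [0.44, -0.9, -0.5, 0, 0]],
])

```text
time: 104.77
tool_pos: [0.3786, 0.0956, 0.2172]
orientation: [180.0, 0.1, -169.3]
force: [-0.5, 0.1, -0.5]
finger_gap: 0.497
```

```bash
python3 - <<'E'
from loc import *
look((.4575,.3868),191,base=.004); go([])
im,d=snap("scene"); it,_=snap("top")
cv2.imwrite("pics/final.png",np.hstack([cv2.resize(im,(400,300)),cv2.resize(it,(400,300))])[:,:,::-1])
Z=np.load("scene0.npz"); print("pot/beaker/marker regions diff:",[float(np.abs(im[a:b,c:d].astype(int)-Z["im"][a:b,c:d]).mean().round(1)) for a,b,c,d in((140,170,252,280),(218,244,374,402),(310,355,343,388),(172,225,98,172))])
P=cloud("scene",d);m=(P[...,2]>.14)&(P[...,2]<.162)&(np.hypot(P[...,0]-.6,P[...,1]+.1)<.04); v,u=np.where(m); print("knob px",u.mean(),v.mean())
E
```

```text
scene 0.058 60 tray [-5.2  0.7] span [19. 14.] zmed 0.0679
scene 0.044 227 tray [34.2 47.4] span [43. 39.] zmed 0.0507
scene 0.044 240 tray [ 39.3 -45.8] span [43. 38.] zmed 0.0506
scene 0.044 252 tray [-40.6  47.8] span [40. 38.] zmed 0.051
scene 0.044 42 tray [-5.6  0.8] span [19. 14.] zmed 0.0511
scene 0.044 283 tray [-36.6 -42.3] span [41. 40.] zmed 0.0506
scene walls [array([459. , 385.9]), array([132.4, 142.2]), np.float64(11.1)]
scene handle [-6.2  0.4] [-16.8  -6.3] [10.4  7.9] 131
top 0.044 169 tray [-40.7  44.7] span [37. 39.] zmed 0.0497
top 0.044 168 tray [-37.2 -45.2] span [39. 38.] zmed 0.0497
top 0.044 169 tray [35.3 45.2] span [39. 40.] zmed 0.0495
top 0.044 170 tray [ 37.3 -48.5] span [39. 40.] zmed 0.0495
top walls [array([458., 389.]), array([129.5, 143.6]), np.float64(11.1)]
top handle [ 0.5 -0.3] [-11.6  -8.7] [10.9  4.9] 74
t 104.87 at [0.3781 0.0974 0.217 ] th 100.93 gap 0.5 F [-0.5  0.6 -1.2]
pot/beaker/marker regions diff: [1.7, 2.3, 2.1, 1.9]
knob px 230.43617021276594 171.79787234042553
```

View pics/final.png

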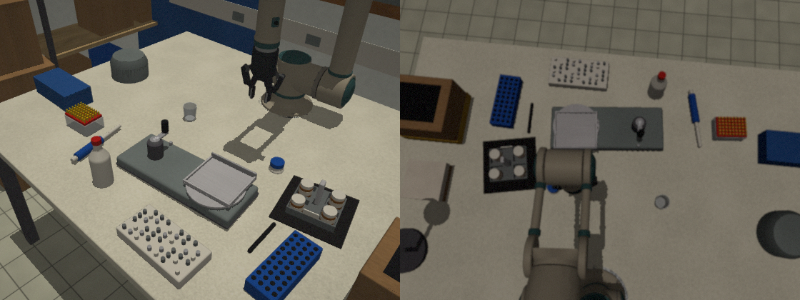

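The final view shows the tray centred on the mat (scene at about (318,203), top at about (510,163)) with four upright caps. The crank is at home, the bystanders are unmoved and the arm is clear. Handing in.

```bash
python3 -c "
from plan import bot
print(bot.sign_off())"
```

```text
the job is handed in; nothing more can be done
None
```

The job was carried out in the order asked and handed in at about 105 s. All four jars went into their pockets and the tray was seated with its label to the bar. The crank got three clockwise turns to home and was released, then the tray was turned half round and reseated with its plain side to the bar. Three more turns followed, and the tray was set on the mat.

**Last checks**
- **Jars and tray:** all four cap tops are at the same height (about 50 mm above the tray's underside), so the jars stand upright in their pockets. The tray is within about 2 mm of the mat's centre in both cameras.
- **Crank:** the knob is back within about 0.2 pixel of its starting place in the images, and within about 0.7 mm in the top camera and the scene-camera average. One scene-camera estimate put it about 1.6 mm off. I have no direct reading of the crank angle.
- **Bystanders:** the pot, beaker, marker and pipette areas look unchanged from the first picture.

**What went wrong**
- **Jar in pocket 2:** it first landed on the tray's outer wall because I placed it too far out. Nudging it did not help and shifted the tray by about 2–3 mm and 2°. I lifted it out, but re-gripped it off-centre, so it then stood on the walls. A measured re-grip seated it properly, before the tray was moved to the mixer.
- **Failed checks:** the cap mask failed once because of the lighting, so I judged those jars by eye. One measuring script stopped with a calibration error, and I repeated that measurement from stored images.

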